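# Close the food jar and hold the vacuum pump on its valve

## Robot

A 6-joint arm with a two-finger parallel gripper is mounted at the origin on a cart in front of the work surface, level with it; the furniture and walls round the work are solid. World frame = base frame: x ahead of the robot, y to its left, z up, the work surface at z = 0. Lengths are in m, angles in rad, forces in N, time in s.
With the tool pointing down it reaches from about 0.35 to 0.975 m from the base axis. Payload 4.9 kg.
Tool frame: the origin (TCP) lies between the finger pads; the fingertips stand 19 mm ahead of it and the grasp point (between the pads) is the TCP; z points along the fingers, y is the line along which they close (so a half turn about z gives the same grasp; the last joint's range is limited). The gripper opens to 85 mm and grips with 20 to 120 N. Pads are 22 mm wide; open, the fingers measure 114 mm over their backs; the gripper's body (76 mm by 85 mm) begins 54 mm behind the grasp point. The pads swing forward as they close: fully open they stand 13 mm farther back than shut.
Start: joints at [-1.331, 0.053, 1.613, -0, 1.476, -0.119], TCP at [0.219, -0.585, 0.227] pointing down, gripper open.
Joint ranges: [-3.01, 3.01], [-1.01, 2.22], [0.06, 2.58], [-1.02, 4.17], [0.09, 2.62], [-3.14, 3.14]. Speed limits (rad/s): [2.57, 2.57, 3.14, 3.14, 3.14, 3.14].

## Interface

Orientations are given as a rotation vector (axis times angle).
In Python, from station import ctrl gives the robot as it stands. The module is installed in compiled form; this text tells all that it offers.
- The arm moves only by the tool servo_tool, never from a script. Its argument "increments" is a list that holds one entry, the list of rows, each a list of 5 numbers: the finger opening in cm, from 0 to 8.54, then the shift along the tool's x, y, z in cm, then the turn about the tool's z in degrees. A call has 1 to 5 rows; each row is the pose to reach, as a shift and turn from the pose commanded when the call began, along the tool's axes at that moment; what a row does not reach only later rows make up. A row lasts 1/10 s, in which the tool goes at most 50 mm and 8.59 degrees, less where a joint would pass 70% of its speed; a pose out of reach is approached as far as the arm can. A call with a gripper value outside its range is refused whole. The fingers move at their own pace and stop on an object; "newtons" is the grip in N (left out, the last holds). Time passes only in rows, so rows that repeat a pose let the fingers close. It gives the time, the measured TCP pose, the force, the opening and the grip force at its end, in the units of the state.
- ctrl.get_obs(): the state, without advancing time (a new reading comes with each control period).
- ctrl.get_image(name): name is "scene" or "top" or "wrist"; returns a dict with "img" (384x512x3 uint8, red, green, blue), "fx", "fy", "cx", "cy" (pixels), "rvec" (rotation vector, rad) and "tvec" (3), from world to camera coordinates, as OpenCV has them; the wrist camera has in their place "mount" (4x4, takes a point from camera to tool coordinates, whose origin is the TCP and whose axes are the flange's). Camera axes: x right, y down, z forward; pixel columns grow to the right and rows downward; lengths in m; the calibration is good to about 2 mm. A picture is of the moment at which its call begins: read the wrist's pose just before it. There is no depth.
- ctrl.finish_job(): hands the job in; it is judged then, once.
The state is a dict: "t": time; "q": joint angles; "dq": joint speeds; "effort": joint torques, N m; "tool_pos": TCP position; "tool_rot": TCP orientation; "contact_force": force on the tool from outside, world axes, zero at the start; "wrist_torque": the same for the moment, N m; "opening": finger opening in m; "grip_force": force on a finger pad.
Only numpy, scipy, OpenCV 4.12 (cv2) and the standard library are available. Lean on these libraries where they do the work, as an engineer would, in place of code of your own. Each camera call takes 0.05 s, during which the arm holds its last target. There are 200 camera calls.

## Task

Put the lid on the glass jar with the lemon and the tomato in it, so that it sits fully home, and let go of it. Then take the cordless vacuum pump out of its charging dock and hold it upright with its nozzle over the valve in the middle of the lid, pressing lightly, so that the sprung nozzle rests all round on the lid and is pushed in about halfway, not right to its stop. Finish like that, still holding the pump there as one does while it runs; leave the jar standing where it is, and do not disturb the teaspoon and the pen.

Things in the scene. Friction and masses are not known exactly. Their poses are not given: they have to be found in the camera images.
- jar: Round open storage jar of clear glass, loose, about 0.8 kg with the lemon and the tomato that lie in it (both below its rim). 140 mm outside, 132 mm inside, 92 mm high. Origin: centre of its underside, z up.
- lid: White round lid, loose, 0.12 kg, right way up. Origin: centre of underside, z up. From z = 0 to 7 mm a grey plug 124 mm across (4 mm play all round in the jar, edge chamfered); 7 to 15 mm the flange, 142 mm across, too wide to grip, that rests on the rim; 15 to 27 mm in the middle the grey valve, an upright stub 23 mm across, to lift it by. Lid home: its origin is 85 mm above the jar's.
- valve (a point): Middle of the lid's valve, at the foot of the stub (15 mm above the lid's origin, level with the top face of the flange). The pump's nozzle goes over the stub and rests on the lid's flat top round it. It moves with the lid.
- pump: Cordless vacuum pump, loose, about 0.28 kg: white round stick, black nozzle. Origin: centre of the body's lower end; z along the stick to its rounded top at 149 mm. 47 mm across up to z = 60 mm, 44 mm from z = 85 to 132 mm (grip there). The nozzle stands out 24 mm below the origin. At the start it stands in the dock, nozzle down, leaning with the socket.
- nozzle (a joint): How far the pump's sprung nozzle is pushed into the pump, in m: 0 fully out, 0.010 at its stop. The spring takes 0.6 N for each mm (3 N at half travel).
- nozzle_mouth (a point): Centre of the nozzle's open mouth, on the pump's axis, 24 mm below the pump's origin when the nozzle is out. The nozzle is a round tube 35 mm outside and 28 mm inside, so it has 2.5 mm play all round over the valve stub, and it is deep enough not to touch the stub's top.
- dock: White charging dock, fixed: round foot 108 mm across, 14 mm thick, and a round socket, 62 mm outside, that leans 0.26 rad towards the dock's +x. Origin: centre of the foot's underside. The socket's edge is about 80 mm up; the pump sits 34 mm deep in it with 2 mm play all round (nozzle free below, nothing latches) and is drawn out along the socket's axis.
- teaspoon_a: Bystander: steel teaspoon, 130 x 26 x 11 mm, loose on the worktop. Origin: centre of its underside, length along its x.
- pen_a: Bystander: white pen, 145 mm long, 9 mm thick, loose on the worktop. Origin: centre of its underside, length along its y.
Things that resemble listed ones, but are neither listed nor needed, are in the scene too. Leave any orange look-alike of the dock alone.

How it is judged:
By the outcome, as a careful person would: the job done as asked, in the order asked, and still so for the second after the job is handed in, while the arm keeps its last pose, push and grip.
It also fails if it takes over 64 s, if anything falls off the work surface, if the arm or the gripper's body presses on something with over 40 N, if the wrist force passes 120 N, or if a joint passes its speed limit or range.

## Working session

There is one attempt and no reset: what is moved stays moved. The work goes in short steps, Python scripts to look and compute and a tool call to move; the robot and the scene stay as the last step left them, time stands still between calls to the robot, and variables do not carry over. Pictures are saved under pics/ and viewed, at most 10 in all, crops included, and the job is handed in when it is done.

Besides the shell and the picture viewer there is one more tool, called after "Emit:" by a JSON object that holds its "name" and its "arguments". servo_tool: Moves the arm, as the interface text tells. Its arguments: {"type":"object","properties":{"increments":{"type":"array"},"newtons":{"type":"number"}},"required":["increments"]}

```bash
mkdir -p pics; python3 - <<'E'
from station import ctrl
import cv2,numpy as np,pickle
o=ctrl.get_obs();print({k:np.round(v,3) for k,v in o.items()})
d={}
for n in("scene","top","wrist"):
    c=ctrl.get_image(n);d[n]=c
    print(n,{k:np.round(v,3).tolist() for k,v in c.items() if k!="img"})
    cv2.imwrite(f"pics/{n}0.png",cv2.cvtColor(c["img"],cv2.COLOR_RGB2BGR))
pickle.dump(d,open("d0.pkl","wb"))
a=cv2.imread("pics/scene0.png");b=cv2.imread("pics/top0.png")
E
```

```text
{'t': np.float64(0.0), 'q': array([-1.331,  0.053,  1.614, -0.   ,  1.476, -0.119]), 'dq': array([ 0.001,  0.001,  0.   ,  0.001, -0.   , -0.   ]), 'effort': array([ 1.0000e-03, -3.9368e+01, -3.7017e+01, -0.0000e+00,  7.0000e-03,
        0.0000e+00]), 'tool_pos': array([ 0.219, -0.585,  0.226]), 'tool_rot': array([-3.089, -0.56 ,  0.   ]), 'contact_force': array([0.672, 0.712, 0.659]), 'wrist_torque': array([-0.029, -0.013,  0.051]), 'grip_force': np.float64(0.0), 'opening': np.float64(0.085)}
scene {'fx': 432.528, 'fy': 432.528, 'cx': 260.933, 'cy': 192.582, 'rvec': [0.861, -2.595, 0.975], 'tvec': [0.339, 0.234, 1.124]}
top {'fx': 396.417, 'fy': 396.417, 'cx': 253.319, 'cy': 190.385, 'rvec': [2.18, -2.116, 0.166], 'tvec': [-0.007, 0.439, 0.993]}
wrist {'fx': 304.89, 'fy': 304.89, 'cx': 259.478, 'cy': 190.555, 'mount': [[0.0, -0.953, -0.302, 0.077], [1.0, -0.0, 0.0, 0.002], [-0.0, -0.302, 0.953, -0.146], [0.0, 0.0, 0.0, 1.0]]}
```

View pics/scene0.png

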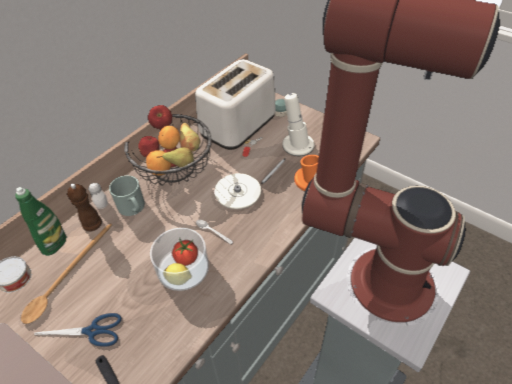

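View pics/top0.png

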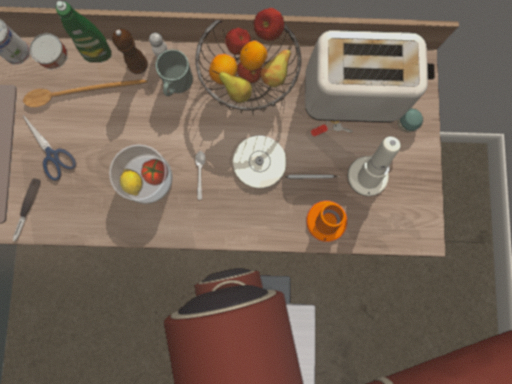

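Scene: jar (180,258), lid (238,190), white dock with pump (298,125), orange look-alike dock (310,170), spoon (215,230), pen (273,169). Top: jar (141,174), lid (260,161), dock foot (368,177) with pump top (392,145), orange dock (328,220), pen (312,176), spoon (199,178), jar-like cup (174,72), small round tin (48,50).
Candidates: jar = glass with lemon/tomato (141,174), not the mug (174,72). Lid = white disc with grey stub (260,161), not the tin (48,50). Dock/pump = white one (368,177), not the orange (328,220).

```bash
cat > h.py <<'E'
import numpy as np,cv2
from scipy.spatial.transform import Rotation as R
def rays(c,uv):
    uv=np.atleast_2d(uv).astype(float)
    d=np.c_[(uv[:,0]-c["cx"])/c["fx"],(uv[:,1]-c["cy"])/c["fy"],np.ones(len(uv))]
    M=R.from_rotvec(c["rvec"]).as_matrix()
    return -M.T@c["tvec"], d@M
def plane(c,uv,z):
    o,d=rays(c,uv); return o+d*((z-o[2])/d[:,2])[:,None]
def proj(c,P):
    M=R.from_rotvec(c["rvec"]).as_matrix(); p=np.atleast_2d(P)@M.T+c["tvec"]
    return np.c_[p[:,0]/p[:,2]*c["fx"]+c["cx"],p[:,1]/p[:,2]*c["fy"]+c["cy"]]
def wristcam(c,o):
    "give wrist picture a world->camera pose"
    T=np.eye(4);T[:3,:3]=R.from_rotvec(o["tool_rot"]).as_matrix();T[:3,3]=o["tool_pos"]
    W=np.linalg.inv(T@c["mount"]);c=dict(c);c["rvec"]=R.from_matrix(W[:3,:3]).as_rotvec();c["tvec"]=W[:3,3];return c
def circ(P):
    A=np.c_[2*P[:,:2],np.ones(len(P))];s=np.linalg.lstsq(A,(P[:,:2]**2).sum(1),rcond=None)[0]
    r=np.sqrt(s[2]+s[0]**2+s[1]**2);return s[0],s[1],r
def tri(c1,a,c2,b):
    o1,d1=rays(c1,a);o2,d2=rays(c2,b);d1,d2=d1[0],d2[0]
    s=np.linalg.lstsq(np.c_[d1,-d2],o2-o1,rcond=None)[0]
    p,q=o1+s[0]*d1,o2+s[1]*d2;return (p+q)/2,np.linalg.norm(p-q)
E
python3 - <<'E'
import pickle;from h import *
d=pickle.load(open("d0.pkl","rb"));t,s=d["top"],d["scene"]
print("cams",rays(t,[0,0])[0],rays(s,[0,0])[0])
for n,uv,z in(("jar",(141,174),.09),("lid",(260,161),.015),("dock",(368,177),.014),("pen",(312,176),.005),("spoon",(199,175),.005),("orange",(328,222),.014),("edge",(440,252),0)):
    print(n,plane(t,uv,z).round(3))
# lid
for c,seed,n in((t,(245,175),"top"),(s,(222,195),"scene")):
    hsv=cv2.cvtColor(c["img"],cv2.COLOR_RGB2HSV)
    m=((hsv[...,1]<50)&(hsv[...,2]>140)).astype(np.uint8)
    k,l,st,ce=cv2.connectedComponentsWithStats(m)
    for i in range(1,k):
        if st[i,4]>150: print(n,st[i],ce[i].round(1))
    i=l[seed[1],seed[0]];cn=cv2.findContours((l==i).astype(np.uint8),0,1)[0][0][:,0]
    P=plane(c,cn,.015);print("lid circ",n,circ(P))
a=cv2.resize(t["img"][120:215,330:425],None,fx=4,fy=4,interpolation=2);b=cv2.resize(s["img"][85:180,250:345],None,fx=4,fy=4,interpolation=2)
cv2.imwrite("pics/crop1.png",np.hstack([a,b])[...,::-1])
E
```

```text
cams [0.28892376 0.0113247  1.04690068] [-0.08373838  0.64982373  1.00199557]
jar [[0.463 0.283 0.09 ]]
lid [[ 0.521 -0.009  0.015]]
dock [[ 0.487 -0.297  0.014]]
pen [[ 0.487 -0.15   0.005]]
spoon [[0.48  0.152 0.005]]
orange [[ 0.365 -0.191  0.014]]
edge [[ 0.296 -0.488  0.   ]]
top [ 318   30  110   66 3570] [370.9  64.7]
top [ 31  35  30  28 672] [45.3 48.7]
top [ 23 116  29  33 224] [ 37.3 135. ]
top [439 132  73 165 716] [497.1 188.7]
top [ 232  134   55   54 2211] [259.2 161. ]
top [383 136  18  17 247] [391.5 143.9]
top [ 109  144   63   59 1158] [142.7 175.8]
top [195 151  10  49 255] [199.4 172.7]
top [349 157  41  38 651] [366.6 177.7]
top [ 287  305   28   79 1558] [303.8 338. ]
lid circ top (np.float64(0.5220817053022384), np.float64(-0.00714834271452458), np.float64(0.07099535626977127))
scene [   0    0  148  199 8286] [61.9 84.9]
scene [  152     0   179   155 10570] [255.3  82.7]
scene [  364     0   148   243 20339] [450.3 134.8]
scene [  5  10  25  29 205] [15.8 20.7]
scene [ 143  151  129  140 4626] [204.8 221.9]
scene [ 91 191  18  18 196] [ 98.8 199.5]
scene [ 311  238  159  130 6463] [390.7 305.3]
scene [  0 256  26  30 608] [ 11.2 269.5]
scene [242 259  91 121 210] [284.8 322.1]
scene [   0  323   72   61 2403] [ 23.9 361.6]
scene [ 33 327  51  11 319] [ 60.7 331.8]
lid circ scene (np.float64(0.4797444754535898), np.float64(0.09095115273668415), np.float64(0.16995259286256334))
```

View pics/crop1.png

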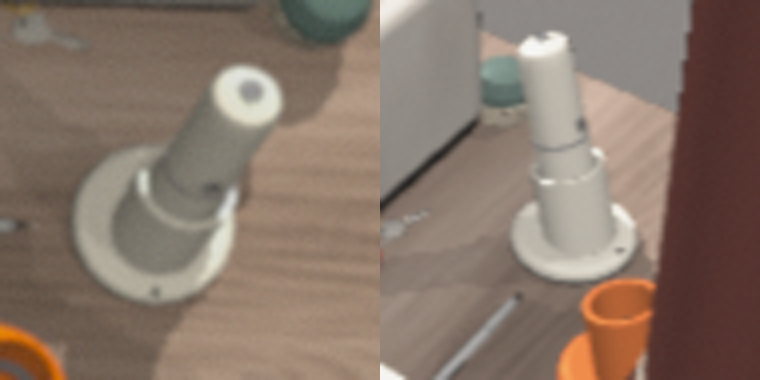

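The crop shows the white dock: round foot, socket leaning, white pump with a top at crop (247,92) top view and (543,42) scene view. The choice stands. Now I measure the lean and the jar rim.

```bash
python3 - <<'E'
import pickle;from h import *
d=pickle.load(open("d0.pkl","rb"));t,s=d["top"],d["scene"]
# pump top: apex seen from top; collar line etc.
p,e=tri(t,(330+250/4,120+90/4),s,(250+163/4,85+40/4));print("pump top",p.round(4),e)
# dock foot: white foot outline in top, points picked on its rim (crop px)
F=np.array([[75,215],[82,185],[100,160],[125,148],[83,250],[105,280],[135,297],[165,299],[200,285],[225,255],[233,228]])/4+[330,120]
P=plane(t,F,.014);print("foot",circ(P))
F=np.array([[512,235],[520,255],[540,270],[570,279],[600,274],[625,260],[636,240],[630,215],[518,215]])/4+[250-95,85]
print("foot scene",circ(plane(s,F,.014)))
# jar rim: crops
a=cv2.resize(t["img"][135:215,100:185],None,fx=4,fy=4,interpolation=2);b=cv2.resize(s["img"][225:295,140:220],None,fx=4,fy=4,interpolation=2)
b=np.vstack([b,np.zeros((a.shape[0]-b.shape[0],b.shape[1],3),np.uint8)])
cv2.imwrite("pics/crop2.png",np.hstack([a,b])[...,::-1])
E
```

```text
pump top [ 0.5344 -0.3034  0.1832] 0.002110558464057055
foot (np.float64(0.4923113407480474), np.float64(-0.2982272842260201), np.float64(0.05250002498269517))
foot scene (np.float64(0.48488778568545293), np.float64(-0.29038862288182965), np.float64(0.053049551613106365))
```

View pics/crop2.png

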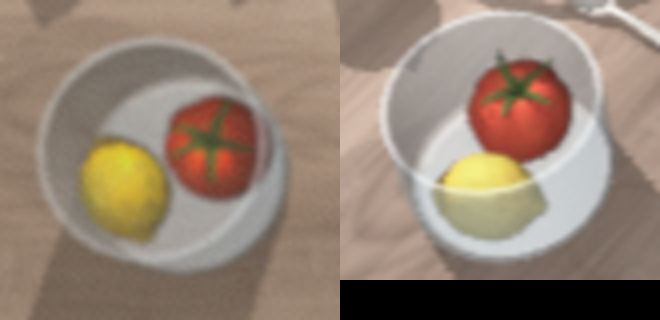

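Crop: left half has the rim ellipse spanning about x 38–265, y 38–262; right half spans x 383–603, y 13–192; lemon and tomato inside.

```bash
python3 - <<'E'
import pickle;from h import *
d=pickle.load(open("d0.pkl","rb"));t,s=d["top"],d["scene"]
a=(100+151/4,135+150/4);b=(140+(493-340)/4,225+102/4)
print(plane(t,a,.092),plane(s,b,.092),tri(t,a,s,b))
F=np.array([[38,150],[150,38],[60,80],[65,222],[95,50],[110,252],[40,125],[46,190]])/4+[100,135]
print("top rim",circ(plane(t,F,.092)))
F=np.array([[383,100],[400,53],[440,23],[493,13],[550,22],[590,50],[603,85],[403,152],[440,180],[490,192],[540,183]])/4+[140-85,225]
print("scene rim",circ(plane(s,F,.092)))
c=plane(t,(259.2,161),.015);print(c)
# lid in scene, rim seen
m=s["img"][170:215,210:268]
E
```

```text
[[0.46586123 0.29022538 0.092     ]] [[0.46223888 0.29460252 0.092     ]] (array([0.46681021, 0.29203182, 0.08503162]), np.float64(0.0007856867189574534))
top rim (np.float64(0.4690131700449178), np.float64(0.29150719113506807), np.float64(0.06845182841434436))
scene rim (np.float64(0.4652806224412533), np.float64(0.29181603801867784), np.float64(0.06872109843847975))
[[ 0.52126729 -0.00719272  0.015     ]]
```

Emit:
{"name": "servo_tool", "arguments": {"increments": [[[8.5,3.7,-3.3,-0.5,0],[8.5,7.4,-6.6,-1,0],[8.5,11.1,-9.9,-1.5,0],[8.5,14.8,-13.2,-2,0],[8.5,18.5,-16.5,-2,0]]]}}

```text
t: 0.65
tool_pos: [0.3354, -0.3642, 0.2478]
tool_rot: [3.09, 0.559, 0.001]
contact_force: [1.9, 0.4, -1.3]
opening: 0.0849
grip_force: 0.0
```

Emit:
{"name": "servo_tool", "arguments": {"increments": [[[8.5,3.7,-3.3,0,0],[8.5,7.4,-6.6,0,0],[8.5,11.1,-9.9,0,0],[8.5,14.8,-13.2,0,0],[8.5,18.5,-16.5,0,0]]]}}

```text
t: 1.15
tool_pos: [0.4504, -0.1442, 0.2471]
tool_rot: [3.091, 0.56, 0.0]
contact_force: [0.5, -1.2, -0.7]
opening: 0.0851
grip_force: 0.0
```

Emit:
{"name": "servo_tool", "arguments": {"increments": [[[5,3.7,-3.3,0,0],[5,7.4,-6.6,0,0],[5,11.1,-9.9,0,0],[5,11.1,-9.9,0,0],[5,11.1,-9.9,0,0]]]}}

```text
t: 1.65
tool_pos: [0.5191, -0.0136, 0.2467]
tool_rot: [3.09, 0.565, -0.002]
contact_force: [-0.1, -0.3, -0.6]
opening: 0.05
grip_force: 0.0
```

```bash
cat >> h.py <<'E'
def todo(o,P):
    "shift in tool axes, cm, to bring the TCP to P"
    return 100*R.from_rotvec(o["tool_rot"]).as_matrix().T@(np.array(P)-o["tool_pos"])
E
python3 - <<'E'
from station import ctrl;from h import *
o=ctrl.get_obs();c=wristcam(ctrl.get_image("wrist"),o)
cv2.imwrite("pics/w1.png",c["img"][...,::-1])
hsv=cv2.cvtColor(c["img"],cv2.COLOR_RGB2HSV)
print(proj(c,[[.522,-.007,.015],[.522,-.007,.027],[.466,.2915,.092]]))
m=((hsv[...,1]<50)&(hsv[...,2]>140)).astype(np.uint8)
for cn in cv2.findContours(m,0,1)[0]:
    if cv2.contourArea(cn)>500: print(cv2.boundingRect(cn),cv2.contourArea(cn),circ(plane(c,cn[:,0],.015)))
print(todo(o,(.522,-.007,.037)))
E
```

```text
[[253.94220051 153.76532306]
 [253.77438152 155.62358465]
 [-59.67033789 113.97152332]]
(405, 210, 78, 69) 1949.5 (np.float64(0.49453658125659244), np.float64(-0.29400669902277987), np.float64(0.04558939511318541))
(199, 96, 113, 112) 9704.5 (np.float64(0.5220596395793595), np.float64(-0.00869083665282322), np.float64(0.06986182272369368))
(115, 88, 31, 98) 936.0 (np.float64(0.48658921690482454), np.float64(0.13480256593841058), np.float64(0.039911313837517254))
(0, 46, 68, 124) 3293.0 (np.float64(0.4716154230927698), np.float64(0.2762607650996105), np.float64(0.05268855318369065))
[ 0.52585198 -0.50898769 20.96781534]
```

View pics/w1.png

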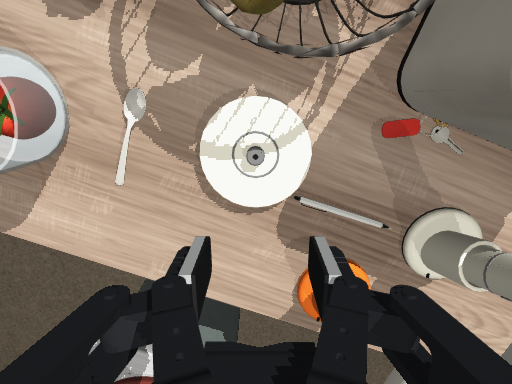

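Lid confirmed: disc at (255,152) px, r 70 mm, centre (0.522,-0.008). The stub is between the fingers' columns and the pen (345,212) is clear of the descent.

Emit:
{"name": "servo_tool", "arguments": {"increments": [[[4,0.5,-0.4,4.5,0],[4,0.5,-0.4,9,0],[4,0.5,-0.4,13.5,0],[4,0.5,-0.4,17,0],[3.2,0.5,-0.4,18.5,0]]]}}

```text
t: 2.2
tool_pos: [0.5191, -0.0103, 0.058]
tool_rot: [-3.09, -0.556, 0.01]
contact_force: [-0.0, -0.5, 0.1]
opening: 0.0319
grip_force: 0.0
```

Emit:
{"name": "servo_tool", "arguments": {"increments": [[[3,0,0,1,0],[3,0,0,1.7,0],[3,0,0,2.2,0],[3,0,0,2.2,0]]]}}

```text
t: 2.6
tool_pos: [0.5232, -0.0093, 0.041]
tool_rot: [3.091, 0.56, 0.002]
contact_force: [-0.8, -0.4, 0.2]
opening: 0.03
grip_force: 0.0
```

Emit:
{"name": "servo_tool", "arguments": {"increments": [[[2,0,0,0,0],[1.8,0,0,0,0],[1.8,0,0,0,0],[1.8,0,0,0,0]]], "newtons": 40}}

```text
t: 3.0
tool_pos: [0.5227, -0.0091, 0.0406]
tool_rot: [3.091, 0.561, 0.001]
contact_force: [-0.5, -0.1, 0.2]
opening: 0.0182
grip_force: 0.0
```

Emit:
{"name": "servo_tool", "arguments": {"increments": [[[3.2,0,0,-0.5,0],[3.2,0,0,-0.5,0],[3.2,0,0,-0.5,0]]]}}

```text
t: 3.3
tool_pos: [0.5227, -0.0091, 0.0456]
tool_rot: [3.091, 0.561, 0.001]
contact_force: [-0.3, 0.3, 0.4]
opening: 0.0322
grip_force: 0.0
```

```bash
python3 - <<'E'
from station import ctrl;from h import *
o=ctrl.get_obs();c=wristcam(ctrl.get_image("wrist"),o)
g=ctrl.get_image("scene");print(o["opening"],o["tool_pos"],proj(c,[[.522,-.0085,.027],[.522,-.0085,.015],o["tool_pos"],o["tool_pos"]-[0,0,.019]]).round())
a=cv2.resize(g["img"][140:220,190:290],None,fx=4,fy=4,interpolation=2)
b=c["img"][70:384,80:440]
print(a.shape,b.shape)
cv2.imwrite("pics/w2.png",np.hstack([a[:314],b])[...,::-1])
E
```

```text
0.03224212373834778 [ 0.52272316 -0.00913337  0.04559194] [[255. 231.]
 [255. 223.]
 [256. 245.]
 [257. 230.]]
(320, 400, 3) (314, 360, 3)
```

View pics/w2.png

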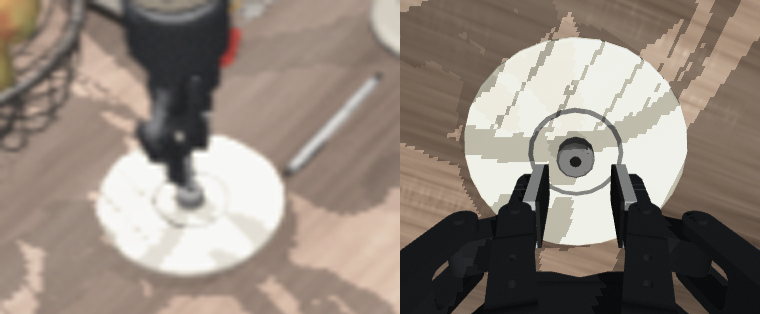

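Wrist view: stub top at about pixel (255,227), between the finger tips (columns ~217 and ~305). The tips stand higher than assumed, so the last close passed above the stub; I go lower.

Emit:
{"name": "servo_tool", "arguments": {"increments": [[[3.2,0.1,-0.1,0.5,0],[3.2,0.1,-0.1,0.9,0],[3.2,0.1,-0.1,1.1,0],[3.2,0.1,-0.1,1.1,0]]]}}

```text
t: 3.8
tool_pos: [0.5225, -0.0077, 0.0334]
tool_rot: [-3.091, -0.561, 0.002]
contact_force: [-0.2, 0.1, 0.3]
opening: 0.0322
grip_force: 0.0
```

Emit:
{"name": "servo_tool", "arguments": {"increments": [[[1.8,0,0,0,0],[1.8,0,0,0,0],[1.8,0,0,0,0],[1.8,0,0,0,0]]], "newtons": 40}}

```text
t: 4.2
tool_pos: [0.5232, -0.0078, 0.0344]
tool_rot: [3.091, 0.561, 0.0]
contact_force: [0.2, -1.4, -0.1]
opening: 0.0179
grip_force: 0.0
```

```bash
python3 - <<'E'
from station import ctrl;from h import *
o=ctrl.get_obs();c=wristcam(ctrl.get_image("wrist"),o)
print(o["opening"],o["grip_force"],o["contact_force"],o["tool_pos"],proj(c,[o["tool_pos"],o["tool_pos"]-[0,0,.019]]).round())
cv2.imwrite("pics/w3.png",cv2.resize(c["img"][140:340,140:380],None,fx=3,fy=3)[...,::-1])
E
```

```text
0.017876940225090683 0.0 [ 0.21997101 -1.37088889 -0.1457148 ] [ 0.52318126 -0.00781921  0.03437655] [[256. 245.]
 [257. 230.]]
```

View pics/w3.png

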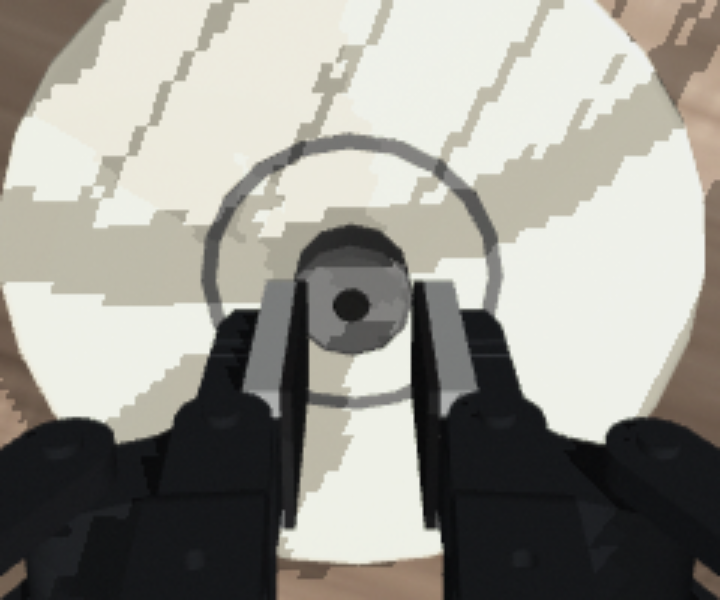

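The view shows the pad tips still above the stub top (350,300 in crop): the gap scale puts the tips nearer the camera than the stub. I open and go lower in small force-watched steps.

Emit:
{"name": "servo_tool", "arguments": {"increments": [[[3.2,0,0,0,0],[3.2,0,0,0,0],[3.2,0,0,0.1,0],[3.2,0,0,0.2,0],[3.2,0,0,0.2,0]]]}}

```text
t: 4.75
tool_pos: [0.5229, -0.0078, 0.032]
tool_rot: [-3.091, -0.561, 0.001]
contact_force: [0.6, 0.5, 0.6]
opening: 0.032
grip_force: 0.0
```

Emit:
{"name": "servo_tool", "arguments": {"increments": [[[3.2,0,0,0.2,0],[3.2,0,0,0.4,0],[3.2,0,0,0.4,0]]]}}

```text
t: 5.05
tool_pos: [0.5227, -0.0078, 0.0277]
tool_rot: [-3.091, -0.561, 0.001]
contact_force: [-0.8, 0.2, 0.4]
opening: 0.0321
grip_force: 0.0
```

Emit:
{"name": "servo_tool", "arguments": {"increments": [[[1.8,0,0,0,0],[1.8,0,0,0,0],[1.8,0,0,0,0]]]}}

```text
t: 5.35
tool_pos: [0.5231, -0.0078, 0.0283]
tool_rot: [3.091, 0.561, 0.0]
contact_force: [0.0, -0.5, -0.5]
opening: 0.0179
grip_force: 0.0
```

Emit:
{"name": "servo_tool", "arguments": {"increments": [[[3.2,0,0,0,0],[3.2,0,0,0.2,0],[3.2,0,0,0.4,0],[3.2,0,0,0.5,0],[3.2,0,0,0.5,0]]]}}

```text
t: 5.85
tool_pos: [0.5228, -0.0078, 0.0228]
tool_rot: [-3.091, -0.56, 0.001]
contact_force: [-0.1, -0.3, 0.3]
opening: 0.0321
grip_force: 0.0
```

Emit:
{"name": "servo_tool", "arguments": {"increments": [[[1.8,0,0,0,0],[1.8,0,0,0,0],[1.8,0,0,0,0]]]}}

```text
t: 6.15
tool_pos: [0.5231, -0.0078, 0.0233]
tool_rot: [3.091, 0.561, 0.0]
contact_force: [-0.1, -0.5, -0.1]
opening: 0.0182
grip_force: 0.0
```

```bash
python3 - <<'E'
from station import ctrl;from h import *
o=ctrl.get_obs();c=wristcam(ctrl.get_image("wrist"),o);g=ctrl.get_image("scene")
print(o["opening"],o["grip_force"],o["contact_force"],o["tool_pos"])
print(proj(g,[o["tool_pos"],[.522,-.0085,.027],[.522,-.0085,.015]]))
a=cv2.resize(c["img"][140:340,180:340],None,fx=2.5,fy=2.5);b=cv2.resize(g["img"][150:220,200:270],None,fx=5,fy=5,interpolation=2)
cv2.imwrite("pics/w4.png",np.hstack([a[:350],b])[...,::-1])
E
```

```text
0.018174430474958928 0.0 [-0.10101832 -0.47914233 -0.12352327] [ 0.52314079 -0.00782573  0.0233099 ]
[[236.84026673 186.62526318]
 [237.20101112 185.84456106]
 [237.41902007 188.47432359]]
```

View pics/w4.png

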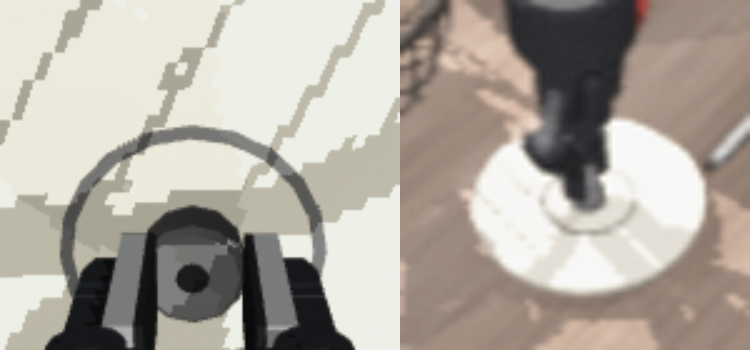

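The pads still end above the stub (scene crop: stub visible under the tips at (590,190)). The tips sit about 12 mm behind the reported TCP, so I keep going down.

Emit:
{"name": "servo_tool", "arguments": {"increments": [[[3.2,0,0,0,0],[3.2,0,0,0.3,0],[3.2,0,0,0.6,0],[3.2,0,0,0.8,0],[3.2,0,0,0.8,0]]]}}

```text
t: 6.75
tool_pos: [0.5226, -0.0077, 0.0146]
tool_rot: [-3.091, -0.561, 0.002]
contact_force: [-0.8, -0.2, -0.0]
opening: 0.0319
grip_force: 0.0
```

Emit:
{"name": "servo_tool", "arguments": {"increments": [[[3.2,0,0,0.2,0],[3.2,0,0,0.4,0],[3.2,0,0,0.4,0]]]}}

```text
t: 7.05
tool_pos: [0.5228, -0.0078, 0.0108]
tool_rot: [-3.091, -0.561, 0.001]
contact_force: [-0.5, 0.6, -0.0]
opening: 0.0319
grip_force: 0.0
```

Emit:
{"name": "servo_tool", "arguments": {"increments": [[[1.8,0,0,0,0],[1.8,0,0,0,0],[1.8,0,0,0,0]]]}}

```text
t: 7.35
tool_pos: [0.5232, -0.0078, 0.0114]
tool_rot: [3.091, 0.561, 0.001]
contact_force: [1.1, -0.1, -0.6]
opening: 0.0206
grip_force: 39.2
```

Caught (grip 39 N). I take a deeper bite for safety.

Emit:
{"name": "servo_tool", "arguments": {"increments": [[[3.2,0,0,0,0],[3.2,0,0,0,0],[3.2,0,0,0.2,0],[3.2,0,0,0.4,0],[3.2,0,0,0.4,0]]]}}

```text
t: 7.85
tool_pos: [0.5234, -0.0079, 0.0102]
tool_rot: [-3.091, -0.561, 0.003]
contact_force: [-10.6, 1.3, 20.2]
opening: 0.0318
grip_force: 10.4
```

Emit:
{"name": "servo_tool", "arguments": {"increments": [[[1.8,0,0,0,0],[1.8,0,0,0,0],[1.8,0,0,0,0]]]}}

```text
t: 8.15
tool_pos: [0.5251, -0.0077, 0.0111]
tool_rot: [3.091, 0.561, 0.004]
contact_force: [-7.8, 2.6, 21.2]
opening: 0.0213
grip_force: 41.3
```

Emit:
{"name": "servo_tool", "arguments": {"increments": [[[1.8,0,0,-0.2,0],[1.8,0,0,-1,0],[1.8,0,0,-4,0],[1.8,0,0,-8,0],[1.8,0,0,-12,0]]]}}

```text
t: 8.65
tool_pos: [0.5218, -0.0077, 0.1273]
tool_rot: [-3.09, -0.56, 0.004]
contact_force: [1.0, -0.1, -0.6]
opening: 0.0206
grip_force: 40.9
```

Emit:
{"name": "servo_tool", "arguments": {"increments": [[[1.8,0.5,-3.5,-2,0],[1.8,1,-7,-3,0],[1.8,2,-11.5,-3,0],[1.8,3,-16,-3,0],[1.8,3,-16,-3,0]]]}}

```text
t: 9.15
tool_pos: [0.4933, 0.1566, 0.1569]
tool_rot: [-3.088, -0.57, 0.001]
contact_force: [0.1, -0.5, -0.8]
opening: 0.0208
grip_force: 41.1
```

```bash
python3 - <<'E'
from station import ctrl;from h import *
import pickle
o=ctrl.get_obs();c=wristcam(ctrl.get_image("wrist"),o);pickle.dump((o,c),open("d1.pkl","wb"))
print(o["opening"],o["grip_force"],o["contact_force"],o["tool_pos"])
cv2.imwrite("pics/w5.png",c["img"][...,::-1])
hsv=cv2.cvtColor(c["img"],cv2.COLOR_RGB2HSV)
m=((hsv[...,1]<50)&(hsv[...,2]>140)).astype(np.uint8)
z=o["tool_pos"][2]-.0111+.015
for cn in cv2.findContours(m,0,1)[0]:
    if cv2.contourArea(cn)>500: print(cv2.boundingRect(cn),cv2.contourArea(cn),circ(plane(c,cn[:,0],z)))
E
```

```text
0.020787641672923497 41.08606852765661 [ 0.08973563 -0.5101839  -0.78346602] [0.49333619 0.15664573 0.15690328]
(229, 298, 62, 49) 2317.5 (np.float64(0.44925869748446), np.float64(0.1378670988879488), np.float64(0.017330459423244512))
(238, 276, 44, 22) 573.5 (np.float64(0.47306090700992887), np.float64(0.14694309697194957), np.float64(0.009305408024536263))
(209, 206, 102, 43) 2189.5 (np.float64(0.49889047831822164), np.float64(0.15664280886902252), np.float64(0.018527861377604742))
(0, 67, 394, 221) 36058.0 (np.float64(0.5045433339331847), np.float64(0.193248644783877), np.float64(0.06963340333694884))
```

View pics/w5.png

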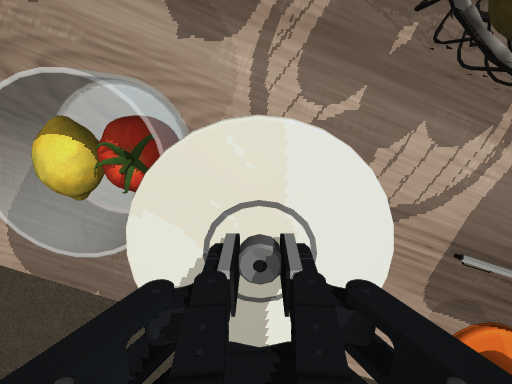

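The ninth view shows the lid held level (ellipse cols 127–393, top row 115, stub at (260,260)), jar at left with rim top about (50,67), bottom (85,256), right edge near column 163. One view remains.

```bash
python3 - <<'E'
import pickle;from h import *
o,c=pickle.load(open("d1.pkl","rb"))
hsv=cv2.cvtColor(c["img"],cv2.COLOR_RGB2HSV)
m=((hsv[...,1]<50)&(hsv[...,2]>140)).astype(np.uint8)
cn=max(cv2.findContours(m,0,1)[0],key=cv2.contourArea)[:,0]
q=cn[(cn[:,0]>200)&(cn[:,1]<275)&((cn[:,0]>330)|(cn[:,1]<150))]
for zz in(.004,.008,0.012): print(len(q),"lid",zz,circ(plane(c,q,o["tool_pos"][2]+zz)),o["tool_pos"])
F=np.array([[50,67],[100,77],[75,70],[20,72],[85,256],[60,253],[110,252],[30,240],[10,226],[163,160]],float)
for z in(.088,.092):
    P=plane(c,F,z);r=circ(P);print("jar",r,(np.hypot(*(P[:,:2]-r[:2]).T)-r[2]).round(4))
E
```

```text
278 lid 0.004 (np.float64(0.49220454608332487), np.float64(0.15443884761799892), np.float64(0.06934934488183107)) [0.49333619 0.15664573 0.15690328]
278 lid 0.008 (np.float64(0.4942722355207957), np.float64(0.15522034684472366), np.float64(0.06739879662776647)) [0.49333619 0.15664573 0.15690328]
278 lid 0.012 (np.float64(0.49633992495826734), np.float64(0.15600184607144857), np.float64(0.06544824837369985)) [0.49333619 0.15664573 0.15690328]
jar (np.float64(0.4670533839199674), np.float64(0.29262416618875003), np.float64(0.06984240289462301)) [-0.0003  0.0013 -0.0001 -0.0005  0.0003  0.0006 -0.0004 -0.0002 -0.0001
 -0.0006]
jar (np.float64(0.4688880077450338), np.float64(0.2905713414331036), np.float64(0.06854372429894465)) [-0.0003  0.0013 -0.0001 -0.0004  0.0003  0.0006 -0.0004 -0.0002 -0.0001
 -0.0006]
```

Emit:
{"name": "servo_tool", "arguments": {"increments": [[[1.8,0.9,-4.5,0,0],[1.8,1.8,-9,0,0],[1.8,2.7,-13.6,1,0],[1.8,2.7,-13.6,2.5,0],[1.8,2.7,-13.6,3.5,0]]]}}

```text
t: 9.7
tool_pos: [0.4719, 0.2887, 0.1204]
tool_rot: [3.089, 0.562, -0.004]
contact_force: [-0.8, -0.2, -2.2]
opening: 0.021
grip_force: 41.3
```

Emit:
{"name": "servo_tool", "arguments": {"increments": [[[1.8,0,0,0,0],[1.8,0,0,0,0]]]}}

```text
t: 9.9
tool_pos: [0.4727, 0.2877, 0.1217]
tool_rot: [3.091, 0.557, -0.002]
contact_force: [0.4, -0.8, -0.7]
opening: 0.0211
grip_force: 41.3
```

```bash
python3 - <<'E'
import pickle;from h import *
from station import ctrl
o,c0=pickle.load(open("d1.pkl","rb"));n=ctrl.get_obs()
print(n["tool_pos"]-o["tool_pos"],"want -.0235 .137",n["tool_pos"],n["dq"].round(3))
E
```

```text
[-0.02059408  0.13108047 -0.03517506] want -.0235 .137 [0.47274211 0.28772619 0.12172822] [ 0.004 -0.012 -0.02   0.003 -0.005  0.001]
```

Emit:
{"name": "servo_tool", "arguments": {"increments": [[[1.8,-0.1,-0.6,0,0],[1.8,-0.1,-0.6,0.6,0],[1.8,-0.1,-0.6,1.2,0],[1.8,-0.1,-0.6,1.5,0],[1.8,-0.1,-0.6,1.5,0]]]}}

```text
t: 10.4
tool_pos: [0.4689, 0.2943, 0.1063]
tool_rot: [3.091, 0.56, -0.002]
contact_force: [0.2, 0.8, -1.6]
opening: 0.0206
grip_force: 41.3
```

Emit:
{"name": "servo_tool", "arguments": {"increments": [[[1.8,0,0,0.2,0],[1.8,0,0,0.4,0],[1.8,0,0,0.6,0],[1.8,0,0,0.6,0]]]}}

```text
t: 10.8
tool_pos: [0.4692, 0.2945, 0.1008]
tool_rot: [3.091, 0.561, -0.001]
contact_force: [0.4, -0.0, -0.9]
opening: 0.0206
grip_force: 41.3
```

No contact: the plug has entered. I continue down to home.

Emit:
{"name": "servo_tool", "arguments": {"increments": [[[1.8,0,0,0.2,0],[1.8,0,0,0.4,0],[1.8,0,0,0.5,0],[1.8,0,0,0.5,0]]]}}

```text
t: 11.2
tool_pos: [0.4695, 0.2946, 0.0963]
tool_rot: [-3.091, -0.561, -0.0]
contact_force: [-0.5, -0.4, -0.6]
opening: 0.0211
grip_force: 41.6
```

Emit:
{"name": "servo_tool", "arguments": {"increments": [[[1.8,0,0,0.1,0],[1.8,0,0,0.1,0]]]}}

```text
t: 11.4
tool_pos: [0.4696, 0.2947, 0.0961]
tool_rot: [3.091, 0.561, 0.0]
contact_force: [-3.1, -1.5, 4.6]
opening: 0.0206
grip_force: 43.6
```

Emit:
{"name": "servo_tool", "arguments": {"increments": [[[1.8,0,0,0.1,0],[1.8,0,0,0.1,0]]]}}

```text
t: 11.6
tool_pos: [0.4696, 0.2947, 0.0961]
tool_rot: [3.091, 0.561, -0.0]
contact_force: [-6.0, -2.1, 9.6]
opening: 0.0209
grip_force: 45.5
```

Contact exactly at the predicted height: lid home. Release, retreat, and look for exact lid position.

Emit:
{"name": "servo_tool", "arguments": {"increments": [[[1.8,0,0,-0.2,0],[3.4,0,0,-0.2,0],[3.4,0,0,-0.2,0],[3.4,0,0,-0.2,0]]]}}

```text
t: 12.0
tool_pos: [0.4694, 0.2946, 0.0959]
tool_rot: [3.091, 0.561, -0.0]
contact_force: [-0.5, -0.0, 0.4]
opening: 0.0339
grip_force: 0.0
```

Emit:
{"name": "servo_tool", "arguments": {"increments": [[[3.4,0,0,-2,0],[3.4,0,0,-6,0],[4,0,0,-10,0],[5,0,0,-15,0],[5,0,0,-18,0]]]}}

```text
t: 12.5
tool_pos: [0.4704, 0.2951, 0.2806]
tool_rot: [-3.09, -0.56, -0.008]
contact_force: [0.6, 0.0, 0.5]
opening: 0.0501
grip_force: 0.0
```

Emit:
{"name": "servo_tool", "arguments": {"increments": [[[5,0,0,0,0],[5,0,0,0,0]]]}}

```text
t: 12.7
tool_pos: [0.4697, 0.2947, 0.2767]
tool_rot: [-3.091, -0.56, -0.002]
contact_force: [-0.3, -0.7, -0.2]
opening: 0.0499
grip_force: 0.0
```

```bash
python3 - <<'E'
from station import ctrl;from h import *
import pickle
o=ctrl.get_obs();c=wristcam(ctrl.get_image("wrist"),o)
t=ctrl.get_image("top");s=ctrl.get_image("scene");pickle.dump((o,c,t,s),open("d2.pkl","wb"))
print(o["tool_pos"],o["tool_rot"],abs(o["dq"]).max())
for n,c,z in(("w",c,.1),("t",t,.1),("s",s,.1)):
    hsv=cv2.cvtColor(c["img"],cv2.COLOR_RGB2HSV)
    m=((hsv[...,1]<50)&(hsv[...,2]>140)).astype(np.uint8)
    for cn in cv2.findContours(m,0,1)[0]:
        if cv2.contourArea(cn)>800:
            P=plane(c,cn[:,0],z);r=circ(P);e=np.hypot(*(P[:,:2]-r[:2]).T)-r[2]
            if .05<r[2]<.09: print(n,cv2.boundingRect(cn),cv2.contourArea(cn),np.round(r,4),e.std().round(4))
    print(proj(c,[[.4685,.293,.1]]))
E
```

```text
[0.46971151 0.29473654 0.27667933] [-3.09083694e+00 -5.60467982e-01 -2.07000063e-03] 0.05257849943272746
w (195, 103, 130, 127) 12714.5 [0.4681 0.2921 0.07  ] 0.0004
[[258.92401079 169.83668177]]
t (111, 143, 62, 60) 2663.5 [0.4651 0.2795 0.0719] 0.0058
[[135.7632702  170.76678639]]
s (0, 323, 73, 61) 2303.0 [0.5238 0.657  0.0798] 0.0267
[[176.40110884 247.04112598]]
```

Emit:
{"name": "servo_tool", "arguments": {"increments": [[[6,-1.4,4.7,-1,0],[7,-2.8,9.4,-2,0],[8,-4.2,14.1,-3,0],[8.5,-5.6,18.8,-3,0],[8.5,-7,23.5,-3,0]]]}}

```text
t: 13.35
tool_pos: [0.4857, 0.0483, 0.3047]
tool_rot: [-3.091, -0.561, 0.003]
contact_force: [0.8, -0.2, 0.5]
opening: 0.0851
grip_force: 0.0
```

Emit:
{"name": "servo_tool", "arguments": {"increments": [[[8.5,-1.4,4.7,0,0],[8.5,-2.8,9.4,0,0],[8.5,-4.2,14.1,0,0],[8.5,-5.6,18.8,0,0],[8.5,-7,23.5,0,0]]]}}

```text
t: 13.85
tool_pos: [0.5025, -0.1964, 0.3041]
tool_rot: [-3.089, -0.56, 0.003]
contact_force: [0.6, -0.3, 0.4]
opening: 0.085
grip_force: 0.0
```

Emit:
{"name": "servo_tool", "arguments": {"increments": [[[8.5,-1,4.5,0,8],[8.5,-3,9.5,0,16],[8.5,-3,9.5,0,24],[8.5,-3,9.5,0,31],[8.5,-3,9.5,0,31]]]}}

```text
t: 14.35
tool_pos: [0.5079, -0.2943, 0.3037]
tool_rot: [-3.126, 0.287, 0.005]
contact_force: [0.6, -0.1, 0.0]
opening: 0.0849
grip_force: 0.0
```

Emit:
{"name": "servo_tool", "arguments": {"increments": [[[8.5,0,0,0,0],[8.5,0,0,0,0]]]}}

```text
t: 14.55
tool_pos: [0.5086, -0.2935, 0.3054]
tool_rot: [-3.128, 0.282, 0.002]
contact_force: [-0.6, -0.4, 0.2]
opening: 0.0855
grip_force: 0.0
```

```bash
python3 - <<'E'
from station import ctrl;from h import *
import pickle
o=ctrl.get_obs();c=wristcam(ctrl.get_image("wrist"),o);pickle.dump((o,c),open("d3.pkl","wb"))
print(o["tool_pos"],o["tool_rot"])
p=proj(c,[[.489,-.294,.014],[.489,-.294,.08],[.5344,-.3034,.19],o["tool_pos"]]);print(p)
hsv=cv2.cvtColor(c["img"],cv2.COLOR_RGB2HSV)
np.set_printoptions(linewidth=250)
r,k=int(p[2,1]),int(p[2,0]);print(hsv[max(r-60,0):r+60:6,k-90:k+90:6,2])
cv2.imwrite("pics/w6.png",c["img"][...,::-1])
E
```

```text
[ 0.50856608 -0.29354516  0.30544001] [-3.12825165e+00  2.82096712e-01  1.56796913e-03]
[[260.97904069 163.16656971]
 [261.21686869 174.55873005]
 [263.27917428 154.84840604]
 [256.11751094 246.45213994]]
[[129 148 153 158 162 160 159 161 161 158 160 156 159 164 160 164 168 166 164 164 164 156 219 157 157 157 217 217 220 227]
 [138 140 147 160 160 160 164 160 157 161 167 163 161 162 161 157 151 154 161 163 163 162 228 227 227 220 220 220 209 208]
 [143 149 143 140 159 167 162 157 158 159 150 151 161 165 169 165 164 165 161 160 155 149 215 216 212 213 213 212 203 200]
 [141 149 150 149 144 144 147 165 165 164 165 165 159 159 155 154 151 157 157 155 155 155 152 210 214 206 209 213 214 207]
 [141 147 150 150 148 154 148 148 148 161 154 149 150 156 158 158 162 151 146 151 158 157 151 210 207 203 198 192 186 199]
 [151 144 144 148 141 135 143 140 143 147 145 161 138  58 175 196 195 167 153 145 137 137 135 199 213 214 206 198 200 214]
 [153 137 147 159 157 151 149 153 153 140 137 132 190 226 228 228 228 228 220 167 155 141 141 210 210 201 195 191 181 177]
 [159 156 158 145 138 137 136 134 
[... 865 characters left out ...]
121 111 226 226 173 160 171 155 126 253 227 240 201 188 196 204 204 204 204 205 207]
 [131 108 112 123 132 137 144 138 127 123 132 130 224 227 228 223 224 204 227 214 132 183 179 188 204 209 210 209 200 196]
 [135 134 125 129 131 132 134 131 131 133 124 119 117 188 221 226  18 217 144 149 202 192 196 204 209 212 219 209 205 211]
 [135 131 134 125 116 113 114 121 129 135 138 141 141 134 133 123 131 136 143 211 213 208 200 209 218 217 219 220 221 220]
 [121 128 130 143 138 127 120 116 123 130 131 135 137 141 132 139 135 145 156 213 212 209 205 201 218 211 209 209 209 211]
 [124 122 125 135 136 133 128 135 141 137 137 146 139 130 138 143 141 145 212 202 195 200 211 212 220 218 204 189 216 220]]
```

View pics/w6.png

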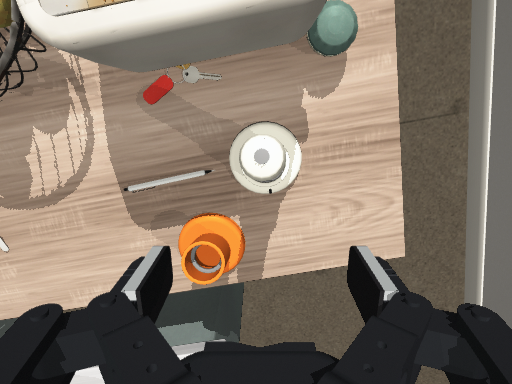

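View 10 (last) looks nearly along the pump: foot circle centre (265,158), pump top (262,156), orange dock (210,245), pen (168,180). From here on I work by numbers.

```bash
python3 - <<'E'
import pickle;from h import *
o,c=pickle.load(open("d3.pkl","rb"));d=pickle.load(open("d0.pkl","rb"));t,s=d["top"],d["scene"]
f=c["img"].astype(int)
# foot: circle through the strong outer edge along spokes
g=cv2.GaussianBlur(cv2.cvtColor(c["img"],cv2.COLOR_RGB2GRAY),(3,3),0).astype(float)
sat=cv2.cvtColor(c["img"],cv2.COLOR_RGB2HSV)[...,1].astype(float)
pts=[]
for a in np.deg2rad(np.arange(0,360,5)):
    r=np.arange(24,46,.5);u=265+r*np.cos(a);v=158+r*np.sin(a)
    w=cv2.remap(sat.astype(np.float32),u[None].astype(np.float32),v[None].astype(np.float32),1)[0]
    k=np.argmax(np.diff(w[::2]));pts.append((u[2*k+1],v[2*k+1]))
pts=np.array(pts);P=plane(c,pts,.014)
for _ in range(5):
    q=circ(P);e=np.abs(np.hypot(*(P[:,:2]-q[:2]).T)-q[2]);P=P[e<max(.0015,np.median(e)*2)]
print("foot",np.round(q,4),len(P))
w=cv2.inRange(c["img"],(100,100,100),(200,200,200))[145:168,250:275];n,l,st,ce=cv2.connectedComponentsWithStats(w)
print([ (st[i].tolist(),(ce[i]+[250,145]).round(1)) for i in range(1,n) if st[i,4]>20])
for uv in((261.5,156.5),): 
  for z in(.185,.19,.195): 
    p=plane(c,uv,z)[0];print(z,p,np.rad2deg(np.arctan2(p[1]-q[1],p[0]-q[0])),np.hypot(*(p[:2]-q[:2])))
# triangulate the top's grey spot in top and wrist
for a in((392.5,142.7),(392.7,142.5)): print("tri tw",tri(t,a,c,(261.5,156.5)))
print("tri sw",tri(s,(290.7,95),c,(261.5,156.5)))
E
```

```text
foot [ 0.4946 -0.3008  0.053 ] 72
[([4, 4, 15, 15, 182], array([261.2, 156. ]))]
0.185 [ 0.53226203 -0.30147804  0.185     ] -0.9591044999676465 0.037680000142582236
0.19 [ 0.53324634 -0.3016236   0.19      ] -1.1503545023258674 0.03866682048198991
0.195 [ 0.53423065 -0.30176916  0.195     ] -1.3320837022750336 0.03965405019636044
tri tw (array([ 0.53318607, -0.30128322,  0.18842937]), np.float64(0.0007673632677144265))
tri tw (array([ 0.53337631, -0.30133504,  0.18948585]), np.float64(0.0007125714903176477))
tri sw (array([ 0.53223139, -0.30151789,  0.18509121]), np.float64(0.00012127602523113456))
```

Emit:
{"name": "servo_tool", "arguments": {"increments": [[[8.5,0.8,0.2,0,-4],[8.5,1.5,0.4,0,-9],[8.5,1.5,0.4,4,-9],[8.5,1.5,0.4,8,-9],[8.5,1.5,0.4,10,-9]]]}}

```text
t: 15.1
tool_pos: [0.5213, -0.2992, 0.2019]
tool_rot: [-3.138, 0.037, 0.007]
contact_force: [-1.0, 0.3, -1.0]
opening: 0.0847
grip_force: 0.0
```

Emit:
{"name": "servo_tool", "arguments": {"increments": [[[8.5,0,0,1.5,0],[8.5,0,0,3,0],[8.5,0,0,4,0],[8.5,0,0,4,0]]]}}

```text
t: 15.5
tool_pos: [0.5223, -0.3004, 0.165]
tool_rot: [-3.14, 0.039, 0.002]
contact_force: [0.1, -0.5, 0.1]
opening: 0.085
grip_force: 0.0
```

```bash
python3 - <<'E'
from station import ctrl;from h import *
o=ctrl.get_obs();print(o["tool_pos"],o["tool_rot"],np.rad2deg(2*np.arctan2(o["tool_rot"][1],o["tool_rot"][0])))
print(todo(o,(.5225,-.3005,.142)))
E
```

```text
[ 0.52227151 -0.30036474  0.16501625] [-3.14028428e+00  3.91149625e-02  2.33612317e-03] 358.5727366228348
[0.02663335 0.01535832 2.30157263]
```

Well placed; last 2.2 cm in small steps, then close gently.

Emit:
{"name": "servo_tool", "arguments": {"increments": [[[8.5,0,0,0.6,0],[8.5,0,0,1.2,0],[8.5,0,0,1.8,0],[8.5,0,0,2.2,0],[8.5,0,0,2.2,0]]]}}

```text
t: 16.0
tool_pos: [0.5223, -0.3004, 0.1432]
tool_rot: [-3.14, 0.04, 0.002]
contact_force: [0.3, 0.2, 0.2]
opening: 0.085
grip_force: 0.0
```

Emit:
{"name": "servo_tool", "arguments": {"increments": [[[6.5,0,0,0,0],[5,0,0,0,0],[4,0,0,0,0],[3.8,0,0,0,0],[3.8,0,0,0,0]]], "newtons": 25}}

```text
t: 16.5
tool_pos: [0.523, -0.3008, 0.1448]
tool_rot: [3.141, -0.04, 0.001]
contact_force: [0.5, 1.2, 2.7]
opening: 0.0436
grip_force: 25.7
```

Gripped at 43.6 mm. The tool can't tilt, so I draw the pump out along the socket axis until only about 8 mm is still in. Then I swing it upright about the pads, using the fixed socket as the stop.

Emit:
{"name": "servo_tool", "arguments": {"increments": [[[3.8,0.13,0,-0.5,0],[3.8,0.26,0,-1,0],[3.8,0.4,0,-1.5,0],[3.8,0.4,0,-1.5,0]]]}}

```text
t: 16.9
tool_pos: [0.5272, -0.3012, 0.1602]
tool_rot: [3.14, -0.039, 0.002]
contact_force: [0.7, 0.3, -2.9]
opening: 0.043
grip_force: 26.0
```

Emit:
{"name": "servo_tool", "arguments": {"increments": [[[3.8,0.13,0,-0.5,0],[3.8,0.27,0,-1,0],[3.8,0.27,0,-1,0]]]}}

```text
t: 17.2
tool_pos: [0.53, -0.3013, 0.1704]
tool_rot: [3.14, -0.039, 0.002]
contact_force: [0.2, -0.7, -2.5]
opening: 0.0432
grip_force: 26.0
```

```bash
cat >> h.py <<'E'
import pickle
d0=pickle.load(open("d0.pkl","rb"))
def look(ctrl,tag):
    "pictures + spot on pump top triangulated"
    o=ctrl.get_obs();c=wristcam(ctrl.get_image("wrist"),o);t=ctrl.get_image("top");s=ctrl.get_image("scene")
    pickle.dump((o,c,t,s),open(tag+".pkl","wb"));return o,c,t,s
E
python3 - <<'E'
from station import ctrl;from h import *
o,c,t,s=look(ctrl,"d4");print(o["tool_pos"],o["contact_force"],o["wrist_torque"])
np.set_printoptions(linewidth=250)
z=o["tool_pos"][2]
# blobs that changed vs start, in scene and top
for n,a in(("top",t),("scene",s)):
    P=o["tool_pos"];p=proj(a,[P]);print(n,p.round(1))
# wrist: bright pump blob
hsv=cv2.cvtColor(c["img"],cv2.COLOR_RGB2HSV);m=((hsv[...,1]<50)&(hsv[...,2]>120)).astype(np.uint8)
k,l,st,ce=cv2.connectedComponentsWithStats(m);print([(st[i].tolist(),ce[i].round()) for i in range(1,k) if st[i,4]>150])
print(proj(c,[[.533+.0065,-.301,.189+.025],[.495,-.299,.014]]))
E
```

```text
[ 0.53002904 -0.30126409  0.17038352] [ 0.16453113 -0.73566131 -2.4659091 ] [ 0.02627748 -0.03456598 -0.01177513]
top [[389.8 146.2]]
scene [[291.   99.1]]
[([472, 0, 40, 7, 232], array([492.,   3.])), ([364, 11, 54, 55, 1506], array([391.,  36.])), ([144, 61, 70, 28, 676], array([178.,  78.])), ([458, 71, 54, 260, 2145], array([487., 205.])), ([209, 157, 101, 161, 13247], array([259., 237.])), ([62, 207, 111, 14, 817], array([117., 214.])), ([188, 235, 25, 48, 496], array([200., 257.])), ([307, 235, 25, 48, 487], array([319., 257.])), ([121, 370, 31, 14, 263], array([137., 378.]))]
[[253.63452677 277.29686982]
 [256.2146028  205.75104149]]
```

Carrying the pump's weight (2.5 N) with 9 mm still in the socket. Swing it now.

Emit:
{"name": "servo_tool", "arguments": {"increments": [[[3.8,-0.5,0,-0.1,0],[3.8,-1,0,-0.2,0],[3.8,-1.5,0,-0.3,0],[3.8,-1.5,0,-0.3,0]]]}}

```text
t: 17.75
tool_pos: [0.5141, -0.3006, 0.1726]
tool_rot: [3.141, -0.04, 0.001]
contact_force: [1.9, 0.7, -1.7]
opening: 0.0432
grip_force: 25.9
```

Emit:
{"name": "servo_tool", "arguments": {"increments": [[[3.8,-0.4,0,-0.05,0],[3.8,-0.8,0,-0.1,0],[3.8,-1.2,0,-0.1,0],[3.8,-1.6,0,-0.1,0],[3.8,-1.6,0,-0.1,0]]]}}

```text
t: 18.25
tool_pos: [0.498, -0.3002, 0.1733]
tool_rot: [3.141, -0.04, -0.0]
contact_force: [2.7, -0.1, -1.7]
opening: 0.0433
grip_force: 25.8
```

```bash
python3 - <<'E'
from station import ctrl;from h import *
o0,c0,t0,s0=pickle.load(open("d4.pkl","rb"))
o,c,t,s=look(ctrl,"d5");print(o["tool_pos"],o["contact_force"],o["wrist_torque"])
# pump spot (dark-ish grey disc within bright top) in the two wrist pictures
for a in(c0,c):
    g=cv2.cvtColor(a["img"],cv2.COLOR_RGB2GRAY)
    for y in range(185,300,8): print(y,g[y,236:290:3])
    print()
E
```

```text
[ 0.49796354 -0.30019338  0.17327874] [ 2.72741151 -0.12266498 -1.67952644] [ 0.0328978  -0.54984812 -0.04083797]
185 [194 195 195 195 195 171 119  92  96 146 195 216 217 217 216 216 216 216]
193 [148 190 193 194 191 153 103 103 101 139 187 217 213 206 176 215 215 215]
201 [153  95 152 189 195 179 181 185 188 188 190 196 225 180 113 216 209 166]
209 [150 156 164 173 177 181 185 188 190 191 191 192 192 190 187 182 199 214]
217 [164 172 177 183 188 194 198 203 206 205 203 200 199 196 194 191 186 174]
225 [191 201 211 215 218 228 236 241 246 241 237 232 227 226 224 216 207 197]
233 [246 250 251 251 251 252 252 252 252 252 252 252 252 252 252 251 246 232]
241 [251 251 251 251 251 252 252 252 252 252 252 252 252 252 252 252 251 251]
249 [251 251 251 251 251 252 252 252 252 252 252 252 252 252 251 251 251 251]
257 [251 251 251 251 251 252 252 252 252 252 252 252 252 251 251 251 251 251]
265 [251 251 251 251 140 162 162 162 163 163 163 161 160 251 251 251 251 251]
273 [251 251 250 159 160 159 159 159 159 160 158 159 159 158 250 250 250 250]
281 [250 200 197 156 158 158 156 157 157 156 156 1
[... 654 characters left out ...]
33 [216 222 226 229 231 232 233 234 235 235 234 233 233 232 231 228 225 220]
241 [228 233 239 242 245 247 249 249 249 249 249 248 246 245 240 235 232 228]
249 [249 249 249 249 249 249 249 249 249 249 249 249 249 249 248 249 248 246]
257 [249 249 249 249 249 248 249 249 249 249 249 248 248 249 248 248 248 248]
265 [248 249 249 248 248 248 248 249 249 248 248 248 248 249 248 248 248 248]
273 [248 248 248 248 248 248 249 248 249 248 248 249 248 248 248 248 247 247]
281 [247 248 248 248  83 137 138 138 137 137 137 136 102 247 246 246 245 244]
289 [243 245 218 134 135 135 135 135 135 135 134 135 135 135 242 241 240 248]
297 [235 237 235 144 144 131 132 132 133 132 133 132 132 132 234 234 233 232]
```

```bash
cat >> h.py <<'E'
def spot(c):
    "centre of the grey disc on the pump top, wrist picture"
    g=cv2.cvtColor(c["img"],cv2.COLOR_RGB2GRAY);m=cv2.inRange(g[225:325,225:300],100,180)
    m=cv2.morphologyEx(m,cv2.MORPH_OPEN,np.ones((5,5)));n,l,st,ce=cv2.connectedComponentsWithStats(m);i=1+np.argmax(st[1:,4])
    return ce[i]+[225,225],st[i].tolist()
def tilt(c,L=.039,zg=None):
    "x of spot in tool axes as function of assumed height above reported TCP"
    uv,st=spot(c);d=np.array([(uv[0]-c["cx"])/c["fx"],(uv[1]-c["cy"])/c["fy"],1]);M=np.array(c["mount"])
    r=M[:3,:3]@d;return lambda h:M[:3,3]+r*((-h-M[2,3])/r[2]),uv,st
E
sed -i 's/;c=dict(c);c\["rvec"\]/;c=dict(c);c["rvec"]/' h.py
python3 - <<'E'
from h import *
o0,c0,t0,s0=pickle.load(open("d4.pkl","rb"));o,c,t,s=pickle.load(open("d5.pkl","rb"))
for a in(c0,c):
    f,uv,st=tilt(a);print(uv,st,[(h,(f(h)[:2]*1000).round(1)) for h in(.042,.044,.046)])
E
```

```text
[260.08341416 277.21726479] [18, 35, 35, 36, 1031] [(0.042, array([8.5, 2.1])), (0.044, array([9.8, 2. ])), (0.046, array([11.1,  2. ]))]
[259.93770492 292.59125683] [17, 51, 36, 33, 915] [(0.042, array([1.4, 2. ])), (0.044, array([2.9, 2. ])), (0.046, array([4.3, 2. ]))]
```

```bash
cat >> h.py <<'E'
def axis_tilt(s,G,dbg=False,lo=.03,hi=.085):
    "fit the axis of the held pump in the scene picture below the fingers; return lean in x (y lean taken 0)"
    V=cv2.cvtColor(s["img"],cv2.COLOR_RGB2HSV).astype(int);W=V[...,2]-V[...,1]*1.0
    pts=[]
    for z in np.arange(lo,hi,.0025):
        u,v=proj(s,[[G[0],G[1],G[2]-z]])[0];r=int(round(v));cols=np.arange(int(u)-25,int(u)+26)
        w=cv2.GaussianBlur(W[r:r+1].astype(np.float32),(3,1),0)[0,cols];d=np.diff(w)
        i=np.argmax(d[:26]);j=25+np.argmin(d[25:])
        def sub(k,sg):
            if 0<k<len(d)-1:
                a,b,e=sg*d[k-1],sg*d[k],sg*d[k+1];q=a-2*b+e;return k+(.5*(a-e)/q if q else 0)
            return k
        a,b=sub(i,1)+cols[0]+.5,sub(j,-1)+cols[0]+.5;pts.append((r,a,b))
        if dbg: print(r,round(u,1),round(a,1),round(b,1),round(b-a,1))
    return np.array(pts)
E
python3 - <<'E'
from h import *
o,c,t,s=pickle.load(open("d5.pkl","rb"));axis_tilt(s,o["tool_pos"],True,-.02,.12)
np.set_printoptions(linewidth=250)
V=cv2.cvtColor(s["img"],cv2.COLOR_RGB2GRAY);u,v=proj(s,[o["tool_pos"]])[0].astype(int);print(u,v)
for r in range(v-8,v+50,4): print(r,V[r,u-24:u+24:2])
E
```

```text
97 299.7 296.6 323.5 26.9
98 299.6 296.2 323.5 27.3
98 299.6 296.2 323.5 27.3
99 299.6 296.0 323.5 27.5
100 299.5 295.7 323.5 27.8
100 299.5 295.7 323.5 27.8
101 299.4 295.7 303.3 7.6
102 299.4 295.9 303.1 7.2
102 299.3 295.9 303.1 7.2
103 299.3 295.7 302.7 6.9
103 299.3 295.7 302.7 6.9
104 299.2 296.0 303.1 7.1
105 299.2 288.7 303.4 14.7
105 299.1 288.7 303.4 14.7
106 299.1 289.1 307.2 18.1
107 299.1 287.8 308.4 20.6
107 299.0 287.8 308.4 20.6
108 299.0 288.6 311.5 22.9
109 298.9 289.2 313.2 24.0
109 298.9 289.2 313.2 24.0
110 298.9 289.4 302.4 13.0
111 298.8 289.5 302.5 13.0
111 298.8 289.5 302.5 13.0
112 298.7 289.5 302.3 12.8
112 298.7 289.5 302.3 12.8
113 298.7 289.8 301.7 11.9
114 298.6 289.7 302.0 12.3
114 298.6 289.7 302.0 12.3
115 298.5 274.9 301.9 26.9
116 298.5 289.5 299.9 10.3
116 298.5 289.5 299.9 10.3
117 298.4 289.6 318.8 29.2
117 298.4 289.6 318.8 29.2
118 298.3 289.4 317.3 27.8
119 298.3 289.4 316.4 27.0
119 298.3 289.4 316.4 27.0
120 298.2 289.4 302.0 12.6
120 298.2 289.4 302.0 12.6
121 298.2 289.4 322.5 33.1
122 298.1 289.3 305.8 16.5
122 298.1 289.3 305.8 16.5
123
[... 1237 characters left out ...]
136 136 139 142 154 155 160 168 174 175 170 159 157 181 174 169 165 167 167 160 157 162]
130 [138 139 140 143 145 142 135 161 236 230 202 206 195 192 184 173 162 172 169 160 160 164 162 172]
134 [142 145 143 142 146 142 140 133 156 173 183 187 188 187 186 179 161 162 164 169 164 168 164 171]
138 [142 144 144 139 137 192 207 173 151 167 178 185 188 188 188 182 172 241 226 165 167 169 171 173]
142 [145 139 141 136 171 190 190 188 149 162 177 184 188 188 188 182 170 189 212 188 168 173 169 174]
146 [129 129 124 119 151 196 191 191 187 167 172 182 187 188 188 184 198 207 213 173 124 169 172 180]
150 [128 122 118 118 112 132 188 205 205 206 209 209 209 213 213 217 221 212 145 114 123 134 176 180]
```

The swing works (socket pushes 2.7 N). The remaining lean is around 0.08, so a further 8 mm.

Emit:
{"name": "servo_tool", "arguments": {"increments": [[[3.8,-0.4,0,0,0],[3.8,-0.8,0,-0.05,0],[3.8,-0.8,0,-0.05,0]]]}}

```text
t: 18.7
tool_pos: [0.4905, -0.2999, 0.1738]
tool_rot: [-3.141, 0.04, -0.002]
contact_force: [4.2, -0.2, -2.6]
opening: 0.0433
grip_force: 26.0
```

```bash
python3 - <<'E'
from station import ctrl;from h import *
o,c,t,s=look(ctrl,"d6");print(o["tool_pos"],o["contact_force"],o["wrist_torque"])
f,uv,st=tilt(c);print(uv,st,[(h,(f(h)[:2]*1000).round(1)) for h in(.044,.046)])
np.set_printoptions(linewidth=250)
V=cv2.GaussianBlur(cv2.cvtColor(s["img"],cv2.COLOR_RGB2GRAY),(3,3),0);u,v=proj(s,[o["tool_pos"]])[0].astype(int);print(u,v)
for r in range(v,v+50,4): print(r,V[r,u-18:u+18])
P=o["tool_pos"];print(proj(s,[P,P+[.01,0,0],P+[0,0,.01],P-[0,0,.1]]))
E
```

```text
[ 0.49048143 -0.2998584   0.17376875] [ 4.23212073 -0.18802415 -2.56958307] [ 0.069866   -0.88110778  0.09660461]
[259.62276786 295.81584821] [17, 55, 36, 33, 896] [(0.044, array([1.4, 1.9])), (0.046, array([2.8, 1.9]))]
301 102
102 [142 139 135 131 136 151 165 172 174 164 129  81  52  45  55  79 103 122 145 163 166 161 151 138 134 140 143 143 143 144 144 144 144 144 144 144]
106 [117 114 109 105 103 115 140 161 170 174 170 156 138 121 112 117 132 149 161 165 162 157 155 158 161 157 151 146 144 144 144 143 143 143 143 143]
110 [107 110 118 126 127 130 147 167 178 178 172 168 168 171 173 174 174 172 168 164 158 151 153 169 183 187 187 187 185 182 177 170 164 157 152 150]
114 [139 134 130 128 128 130 133 142 156 163 163 164 168 171 173 173 173 170 166 158 145 134 144 167 182 183 180 176 174 173 173 173 172 170 170 172]
118 [130 131 131 131 131 133 141 155 166 166 163 162 162 161 159 158 157 155 152 150 149 152 164 174 178 179 179 177 174 172 171 173 174 174 171 168]
122 [135 135 135 136 137 139 145 158 167 166 166 168 171 173 173 172 169 166 161 155 158 171 178 175 172 172 173 174 174 
[... 495 characters left out ...]
 197 202 194 174 156 152 160 168 174 179 183 186 188 189 189 189 189 188 185 181 176 183 208 230 232 217 191 172 167 167 168 169 170]
142 [167 183 189 190 190 190 183 167 155 155 163 170 176 181 184 187 187 188 188 188 188 186 182 178 172 175 191 207 214 210 191 171 166 169 171 170]
146 [149 177 191 194 193 192 190 188 183 176 171 171 174 178 182 185 187 188 188 188 188 188 188 190 196 199 197 199 205 198 170 140 133 148 164 171]
150 [113 117 135 160 181 195 201 203 203 204 205 206 207 207 206 206 207 210 212 213 214 215 216 218 218 214 203 179 148 124 117 120 124 129 141 159]
[[301.29410652 102.97704216]
 [298.62395264 101.83036136]
 [301.47172597 100.34414653]
 [299.62060927 127.78369178]]
```

Emit:
{"name": "servo_tool", "arguments": {"increments": [[[3.8,0,0,-0.5,0],[3.8,0,0,-1.5,0],[3.8,0,0,-3,0],[3.8,0,0,-5,0],[3.8,0,0,-6,0]]]}}

```text
t: 19.35
tool_pos: [0.4907, -0.3008, 0.2373]
tool_rot: [3.139, -0.04, 0.003]
contact_force: [0.4, -0.9, -2.8]
opening: 0.0434
grip_force: 27.6
```

Emit:
{"name": "servo_tool", "arguments": {"increments": [[[3.8,0,0,0,0],[3.8,0,0,0,0]]]}}

```text
t: 19.55
tool_pos: [0.4901, -0.3, 0.2339]
tool_rot: [3.141, -0.04, -0.001]
contact_force: [-0.1, -0.6, -2.4]
opening: 0.043
grip_force: 27.6
```

```bash
python3 - <<'E'
from station import ctrl;from h import *
o,c,t,s=look(ctrl,"d7");print(o["tool_pos"],o["contact_force"],o["wrist_torque"])
f,uv,st=tilt(c);print(uv,st,[(h,(f(h)[:2]*1000).round(1)) for h in(.044,.046)])
np.set_printoptions(linewidth=250)
V=cv2.cvtColor(s["img"],cv2.COLOR_RGB2GRAY)
P=o["tool_pos"];u,v=proj(s,[P])[0].astype(int);print(u,v,proj(s,[P,P-[0,0,.14]]))
for r in range(v+4,v+48,3): print(r,V[r,u-18:u+18])
for r in range(v+4,v+48,6): print(r,s["img"][r,u-18:u+18:2,0]-s["img"][r,u-18:u+18:2,2].astype(int))
E
```

```text
[ 0.49014698 -0.29997715  0.23385704] [-0.14566897 -0.63897968 -2.44926099] [ 0.02572585  0.00250311 -0.07463401]
[259.74004425 294.88163717] [17, 54, 36, 34, 904] [(0.044, array([1.8, 1.9])), (0.046, array([3.3, 1.9]))]
302 86 [[302.5065882   86.72099141]
 [300.04838431 123.03184109]]
90 [142 143 144 142 143 144 142 141 143 147 157 155 140 120 100 110 126 139 158 168 165 160 152 128 129 142 142 141 142 143 144 143 143 143 142 142]
93 [142 143 144 144 144 142 142 143 146 165 172 166 166 169 173 174 174 174 172 167 163 157 148 143 143 143 143 142 143 143 144 143 143 144 142 143]
96 [160 147 145 143 142 144 144 147 163 174 165 162 166 171 172 174 173 172 169 164 158 143 121 129 142 142 142 143 142 143 142 142 144 143 142 143]
99 [166 177 181 182 175 170 165 154 162 169 163 163 166 171 173 173 173 171 167 164 158 141 128 133 142 143 143 144 143 142 143 142 143 143 143 143]
102 [138 134 126 133 156 170 175 178 176 168 161 153 145 141 141 143 147 146 141 136 132 136 128 130 141 143 143 142 143 143 143 142 143 144 143 142]
105 [122 113 105  97 105 142 166 173 172 164 161 165 170 173 174 17
[... 1246 characters left out ...]
172 168 161 157 158 159 163 164 160]
132 [142 145 144 140 134 138 151 160 169 175 180 183 186 188 188 188 188 188 187 186 182 176 166 165 172 170 165 163 161 161 163 163 160 161 165 169]
90 [ 7  7  7  8  6 13  9  2  2 14 14 14  8  8  7  8  6  7]
96 [33 12  8  7 11 14 15 15 15 16 14  8  7  8  8  7  8  7]
102 [-10  -5  32  41  24  15  10   9  10   9   8  10   7   7   7   6   7   7]
108 [-10  -9  10  40  17  14  16  16  16  15  13  33  42  39  33  12   8   8]
114 [23 23 29 28 16 15 16 16 16 14 20 41 42 43 42 43 42 43]
120 [30 30 30 30 20  1  0  0  0 26 42 43 42 43 42 42 42 40]
126 [29 30 18 16 17 18 17 18 17 15 17 30 43 42 42 42 42 40]
132 [31 29 21 13 16 17 17 17 17 17 17 18 41 40 40 42 41 41]
```

```bash
python3 - <<'E'
from h import *
o,c,t,s=pickle.load(open("d7.pkl","rb"));P=o["tool_pos"]
M=R.from_rotvec(s["rvec"]).as_matrix()
for dz,r in((.036,22),(.06,22),(.08,23.5),(.11,23.5),(.125,17.5)):
    Q=P-[0,0,dz];print(dz,proj(s,[Q]).round(1),"half px",(r/1000*s["fx"]/((M@Q+s["tvec"])[2])).round(2))
print("px per cm y",proj(s,[P+[0,.01,0]])-proj(s,[P]))
# subpixel left edge and nozzle edges, saturation-free R-B and gray
g=s["img"].astype(np.float32);V=cv2.GaussianBlur(g.mean(2),(1,3),0)
for r in range(92,122):
    w=V[r,284:306];print(r,w.astype(int))
# top camera: pump hidden? wrist: body columns
E
```

```text
0.036 [[301.8  96.6]] half px 7.14
0.06 [[301.4 103. ]] half px 7.05
0.08 [[301.1 108.2]] half px 7.45
0.11 [[300.5 115.7]] half px 7.32
0.125 [[300.3 119.4]] half px 5.41
px per cm y [[-1.83717344  1.58419191]]
92 [141 141 142 142 142 142 142 141 145 161 169 164 162 164 165 164 167 170
 168 165 161 156]
93 [142 142 142 142 142 142 141 142 145 162 169 164 163 166 170 170 171 171
 169 165 160 155]
94 [143 142 143 142 142 142 142 142 145 161 168 164 163 166 170 171 171 171
 168 164 159 153]
95 [147 142 142 142 142 142 142 143 150 163 166 162 164 167 170 171 171 170
 167 163 158 149]
96 [159 151 147 143 142 143 143 145 158 169 163 161 164 168 170 171 171 169
 166 163 156 142]
97 [172 169 161 152 147 144 143 146 163 172 163 160 164 168 171 171 171 169
 166 162 155 135]
98 [175 178 174 168 158 151 148 147 162 170 164 161 164 168 171 170 171 169
 165 162 154 133]
99 [162 169 175 176 169 162 158 153 160 162 158 160 164 168 171 171 170 169
 165 161 155 138]
100 [145 151 161 170 171 167 164 163 161 152 149 154 159 166 169 170 169 168
 165 160 152 141]
101 [137 138 140 153 165 167 167 170 167 
[... 1253 characters left out ...]
9 170 167 164 159
 155 149 149 167]
115 [126 126 126 127 127 127 129 139 145 156 164 168 169 169 169 167 163 158
 153 151 158 175]
116 [124 127 128 127 127 127 129 130 120 132 151 164 171 170 167 165 162 152
 141 154 170 179]
117 [125 128 128 127 127 129 131 122  95  86 109 137 151 148 144 141 140 125
 118 155 177 179]
118 [128 128 128 128 130 132 132 119  84  51  61  84  96  94  91  89  89  83
 104 155 177 177]
119 [129 129 130 131 133 133 132 121  87  45  36  43  47  46  46  45  45  59
 110 158 176 176]
120 [130 130 131 133 134 133 133 128 102  64  43  36  32  30  31  32  38  76
 134 170 177 176]
121 [131 132 133 134 134 135 136 137 126 111  90  65  46  40  40  49  64 121
 177 198 193 182]
```

Emit:
{"name": "servo_tool", "arguments": {"increments": [[[3.8,0,0,-1,0],[3.8,0,0,-2.5,0],[3.8,0,0,-4.5,0],[3.8,-0.2,-2,-6,0],[3.8,-0.4,-5,-7,0]]], "newtons": 50}}

```text
t: 20.2
tool_pos: [0.4882, -0.2508, 0.307]
tool_rot: [3.139, -0.043, 0.005]
contact_force: [0.1, -0.0, -2.9]
opening: 0.0428
grip_force: 51.6
```

Emit:
{"name": "servo_tool", "arguments": {"increments": [[[3.8,-0.3,-4,0,0],[3.8,-0.6,-8,0,0],[3.8,-0.9,-12,0,0],[3.8,-1.2,-16,0,0],[3.8,-1.5,-20,0,0]]]}}

```text
t: 20.7
tool_pos: [0.4777, -0.0481, 0.3056]
tool_rot: [3.141, -0.04, 0.004]
contact_force: [1.1, 0.1, -3.0]
opening: 0.0428
grip_force: 51.6
```

Emit:
{"name": "servo_tool", "arguments": {"increments": [[[3.8,-0.3,-4,0,0],[3.8,-0.6,-8,0,0],[3.8,-0.9,-12,0,0],[3.8,-1.2,-16,0,0],[3.8,-1.5,-20,0,0]]]}}

```text
t: 21.2
tool_pos: [0.4677, 0.1525, 0.3057]
tool_rot: [-3.141, 0.039, -0.004]
contact_force: [1.2, 0.2, -3.1]
opening: 0.0422
grip_force: 51.6
```

Emit:
{"name": "servo_tool", "arguments": {"increments": [[[3.8,-0.2,-4,0,0],[3.8,-0.3,-8,0,0],[3.8,-0.3,-11,0,0],[3.8,-0.3,-11,0,0]]]}}

```text
t: 21.6
tool_pos: [0.4672, 0.264, 0.3052]
tool_rot: [-3.14, 0.032, -0.002]
contact_force: [0.0, -0.8, -2.5]
opening: 0.0422
grip_force: 52.1
```

```bash
cat >> h.py <<'E'
def silh(a,bg,P,lo,hi,step=.004,w=30):
    "left/right edges of what is new in picture a against bg along the vertical through P, lo..hi below it"
    D=cv2.GaussianBlur(np.abs(a["img"].astype(np.float32)-bg["img"]).sum(2),(3,3),0);out=[]
    for z in np.arange(lo,hi,step):
        u,v=proj(a,[np.array(P)-[0,0,z]])[0];r=int(round(v));k=np.arange(int(u)-w,int(u)+w);d=D[r,k]>35
        n,l,st,ce=cv2.connectedComponentsWithStats(d.astype(np.uint8)[None]);
        if n<2: continue
        i=1+np.argmax(st[1:,4]);out.append((r,k[st[i,0]],k[st[i,0]]+st[i,2]-1,round(u,1)))
    return out
E
python3 - <<'E'
from station import ctrl;from h import *
o,c,t,s=look(ctrl,"d8");print(o["tool_pos"],o["tool_rot"],o["contact_force"],o["opening"])
b=pickle.load(open("d7.pkl","rb"))
f,uv,st=tilt(c);print(uv,st,[(h,(f(h)[:2]*1000).round(1)) for h in(.044,.046)])
P=o["tool_pos"]
for n,a,g in(("scene",s,b[3]),("top",t,b[2])):
    print(n);[print(*x) for x in silh(a,g,P,-.03,.15)]
E
```

```text
[0.46722389 0.26400576 0.30517568] [-3.13959314e+00  3.23096908e-02 -1.68883536e-03] [ 2.44927857e-03 -8.02260249e-01 -2.49122831e+00] 0.042237878241972296
[259.64066194 295.46335697] [18, 56, 35, 30, 846] [(0.044, array([1.5, 1.9])), (0.046, array([3. , 1.9]))]
scene
176 141 182 168.7
177 159 183 169.0
178 143 182 169.3
180 145 180 169.6
181 146 180 169.9
182 147 180 170.3
183 149 180 170.6
185 152 179 170.9
186 166 178 171.2
187 166 178 171.5
188 166 178 171.8
190 167 179 172.1
191 160 179 172.4
192 161 179 172.7
193 162 180 173.0
194 162 180 173.3
196 162 180 173.6
197 162 180 173.9
198 161 180 174.2
199 165 180 174.5
200 165 198 174.8
201 165 198 175.1
202 164 198 175.4
204 161 198 175.6
205 169 198 175.9
206 169 183 176.2
207 154 167 176.5
208 152 167 176.8
209 147 164 177.0
210 147 164 177.3
211 147 164 177.6
212 147 164 177.9
213 148 173 178.1
214 148 173 178.4
215 178 198 178.7
216 179 198 178.9
218 176 197 179.2
219 170 196 179.4
220 149 195 179.7
221 149 194 180.0
222 150 193 180.2
223 150 192 180.5
224 150 190 180.7
225 150 189 181.0
226 151 189 181.2
top
147 85 143 115.2
148 85 144 115.9
148 86 144 116.6
149 87 145 117.3
149 88 145 118.0
150 88 145 118.7
150 89 145 119.4
151 90 146 120.1
151 90 146 120.8
152 91 147 121.4
152 92 147 122.1
153 92 147 122.8
153 93 147 123.4
154 94 147 124.0
154 94 147 124.7
155 95 148 125.3
155 95 148 125.9
156 96 148 126.5
156 97 148 127.1
156 97 148 127.7
157 98 148 128.3
157 98 148 128.9
158 99 148 129.5
158 100 148 130.1
159 100 148 130.7
159 101 148 131.2
160 101 148 131.8
160 102 148 132.4
160 102 148 132.9
161 103 148 133.5
161 103 148 134.0
162 104 148 134.5
162 105 148 135.1
162 105 148 135.6
163 106 147 136.1
163 106 147 136.6
164 107 147 137.1
164 107 147 137.7
164 108 147 138.2
165 108 146 138.7
165 109 146 139.2
166 109 145 139.6
166 110 145 140.1
166 110 145 140.6
167 111 143 141.1
```

```bash
python3 - <<'E'
from h import *
np.set_printoptions(linewidth=300)
o,c,t,s=pickle.load(open("d8.pkl","rb"));a=s["img"].astype(int);P=o["tool_pos"]
for r in range(186,236,3): print(r,(a[r,152:198,0]-a[r,152:198,2]))
print()
for r in range(186,236,3): print(r,a[r,152:198].mean(1).astype(int))
M=R.from_rotvec(s["rvec"]).as_matrix()
for dz in(0,.05,.104,.128): print(dz,proj(s,[P-[0,0,dz]]).round(1),"px/m",(s["fx"]/((M@(P-[0,0,dz])+s["tvec"])[2])).round(0))
print(proj(s,[P+[.01,0,0]])-proj(s,[P]),proj(s,[P+[0,.01,0]])-proj(s,[P]))
E
```

```text
186 [37 32 33 36 26  5 -3 -3 -4 -2 -3  0  0  0  5 13 16 16 16 16 15 15 15 14 13 14 12 11 16 24 27 30 31 31 30 30 28 29 30 31 32 31 31 30 29 30]
189 [36 39 40 37 35 27 16  5 -1 -3 -3 -2 -1 -1  1  9 14 17 16 16 15 16 15 14 14 13 14 12 13 17 24 31 39 42 42 41 36 32 31 31 30 29 29 31 31 31]
192 [33 39 41 36 29 27 27 28 33 28 17 12  7  7 12 16 17 17 16 17 16 16 14 15 15 14 13 12 11 12 20 27 32 33 40 42 36 31 30 30 31 30 31 30 29 30]
195 [34 39 40 33 29 27 28 30 37 35 24 16 15 16 16 16 16 16 16 16 15 15 15 14 14 13 11  6  6  8 10 20 28 29 30 29 30 31 30 30 30 30 29 31 30 30]
198 [32 37 38 32 27 27 29 36 41 41 26 16 15 17 15 16 16 17 16 17 15 16 14 15 14  9  2  2  9  8  7 16 25 29 29 30 30 30 29 30 30 29 29 31 31 31]
201 [43 43 37 30 29 31 32 39 44 41 36 22 11 13 15 15 16 17 16 16 16 16 16 16 14 14 11  9 10 11 11 13 22 29 30 29 30 30 29 29 30 30 33 39 42 37]
204 [42 41 40 34 29 27 28 30 38 42 41 36 23 16 14 13 13 12 10 10 10 11 12 12 13 14 15 15 14 13 12 13 18 26 30 30 29 30 30 31 31 31 30 30 39 40]
207 [41 44 43 42 37 31 32 36 37 40 44 43 32 19 16 16 16 17 16 16 16 17 16 15 15 14 13 14 13 
[... 4061 characters left out ...]
 143 173 196 209 227 241 244 245 245 245 245 245 245 245 245 245 245 245 245 245 245 245 245 245 245 244 243 237 215 176 150 136 133 128]
231 [126 125 125 126 129 132 136 138 148 165 204 238 245 245 245 245 245 245 245 245 245 245 245 245 245 245 245 245 245 245 245 245 245 245 245 245 245 245 245 245 245 245 245 245 241 228]
234 [130 131 134 135 140 163 218 241 245 245 245 245 245 245 245 245 245 245 245 245 245 245 245 245 245 245 245 245 245 245 245 245 245 245 245 245 245 245 245 245 245 245 245 245 245 245]
0 [[171.1 185.3]] px/m 456.0
0.05 [[174.8 200.1]] px/m 439.0
0.104 [[178.5 214.9]] px/m 422.0
0.128 [[180.1 221.1]] px/m 414.0
[[-3.24032118 -1.98374729]] [[-3.26080578  2.73007468]]
```

The colour profile is clear here. Pump edges sit at columns ~162–183 (row 195) and ~166–185 (row 213), nozzle centre ~(176,220). The axis slope is 0.16 px/row against 0.25 for a true vertical, so the pump was over-swung by about 0.085 rad towards −x. I go back and correct it with the nozzle against the socket's other wall.

Emit:
{"name": "servo_tool", "arguments": {"increments": [[[3.8,0.3,4.2,0,0],[3.8,0.6,8.4,0,0],[3.8,0.9,12.6,0,0],[3.8,1.2,16.8,0,0],[3.8,1.5,21,0,0]]]}}

```text
t: 22.25
tool_pos: [0.4768, 0.0477, 0.3045]
tool_rot: [3.141, -0.042, 0.002]
contact_force: [0.8, 0.2, -2.7]
opening: 0.0423
grip_force: 52.5
```

Emit:
{"name": "servo_tool", "arguments": {"increments": [[[3.8,0.3,4.2,0,0],[3.8,0.6,8.4,0,0],[3.8,0.9,12.6,0,0],[3.8,1.2,16.8,0,0],[3.8,1.5,21,0,0]]]}}

```text
t: 22.75
tool_pos: [0.486, -0.1627, 0.3046]
tool_rot: [3.14, -0.043, 0.002]
contact_force: [0.4, 0.6, -2.4]
opening: 0.0425
grip_force: 52.5
```

Emit:
{"name": "servo_tool", "arguments": {"increments": [[[3.8,0.2,4.2,0,0],[3.8,0.4,8.4,0,0],[3.8,0.5,12,0,0],[3.8,0.5,14,0,0],[3.8,0.5,14,0,0]]]}}

```text
t: 23.25
tool_pos: [0.4872, -0.3027, 0.3038]
tool_rot: [3.141, -0.047, -0.001]
contact_force: [0.4, 0.4, -3.1]
opening: 0.0428
grip_force: 52.6
```

```bash
python3 - <<'E'
from station import ctrl;from h import *
o=ctrl.get_obs();print(o["tool_pos"],o["tool_rot"],o["contact_force"],todo(o,(.4905,-.300,.190)))
E
```

```text
[ 0.48720551 -0.30274151  0.30380479] [ 3.14092427e+00 -4.68489357e-02 -6.30883883e-04] [ 0.39588318  0.43634581 -3.11617875] [ 0.32564272 -0.28755221 11.38025783]
```

Emit:
{"name": "servo_tool", "arguments": {"increments": [[[3.8,0.3,-0.2,2,0],[3.8,0.3,-0.2,5,0],[3.8,0.3,-0.2,8,0],[3.8,0.3,-0.2,9,0],[3.8,0.3,-0.2,9,0]]], "newtons": 25}}

```text
t: 23.75
tool_pos: [0.4904, -0.2967, 0.2119]
tool_rot: [-3.139, 0.039, 0.005]
contact_force: [0.5, 0.4, -3.2]
opening: 0.0426
grip_force: 52.6
```

Emit:
{"name": "servo_tool", "arguments": {"increments": [[[3.8,0,0,0.5,0],[3.8,0,0,1.2,0],[3.8,0,0,1.8,0],[3.8,0,0,2.4,0],[3.8,0,0,2.4,0]]]}}

```text
t: 24.25
tool_pos: [0.4909, -0.2976, 0.1885]
tool_rot: [-3.14, 0.04, 0.003]
contact_force: [-0.5, 0.1, -2.3]
opening: 0.0423
grip_force: 52.6
```

Emit:
{"name": "servo_tool", "arguments": {"increments": [[[3.8,0.3,0,0,0],[3.8,0.6,0,0,0],[3.8,0.6,0,0,0]]]}}

```text
t: 24.55
tool_pos: [0.4976, -0.2982, 0.1899]
tool_rot: [3.141, -0.039, -0.001]
contact_force: [-1.9, 1.1, -2.4]
opening: 0.0426
grip_force: 52.6
```

Emit:
{"name": "servo_tool", "arguments": {"increments": [[[3.8,0.3,0,0,0],[3.8,0.6,0,0,0],[3.8,0.9,0,0,0],[3.8,0.9,0,0,0]]]}}

```text
t: 24.95
tool_pos: [0.5065, -0.2983, 0.1897]
tool_rot: [-3.141, 0.039, 0.001]
contact_force: [-3.0, 0.7, -2.0]
opening: 0.0431
grip_force: 52.5
```

```bash
python3 - <<'E'
from station import ctrl;from h import *
o=ctrl.get_obs();c=ctrl.get_image("wrist");f,uv,st=tilt(c);print(o["tool_pos"],o["contact_force"],o["wrist_torque"],uv,st)
E
```

```text
[ 0.50654976 -0.29833409  0.18969651] [-3.02872211  0.6626912  -2.00517985] [0.08112246 0.94785845 0.03902817] [259.77548807 290.68763557] [17, 49, 36, 33, 922]
```

Emit:
{"name": "servo_tool", "arguments": {"increments": [[[3.8,0.15,0,0,0],[3.8,0.15,0,0,0]]]}}

```text
t: 25.2
tool_pos: [0.508, -0.2984, 0.1898]
tool_rot: [-3.141, 0.04, -0.0]
contact_force: [-2.7, -0.1, -1.5]
opening: 0.0423
grip_force: 52.5
```

Emit:
{"name": "servo_tool", "arguments": {"increments": [[[3.8,-0.2,0,-0.5,0],[3.8,-0.4,0,-2,0],[3.8,-0.4,0,-5,0],[3.8,-0.4,0,-8,0],[3.8,-0.4,0,-11,0]]], "newtons": 50}}

```text
t: 25.7
tool_pos: [0.5047, -0.2983, 0.3028]
tool_rot: [3.14, -0.039, 0.006]
contact_force: [0.5, -0.9, -2.4]
opening: 0.0423
grip_force: 52.3
```

Emit:
{"name": "servo_tool", "arguments": {"increments": [[[3.8,-0.4,-4,0,0],[3.8,-0.8,-8,0,0],[3.8,-1.2,-12,0,0],[3.8,-1.6,-16,0,0],[3.8,-2,-20,0,0]]]}}

```text
t: 26.2
tool_pos: [0.4895, -0.0962, 0.3018]
tool_rot: [3.141, -0.04, 0.008]
contact_force: [0.8, 0.1, -3.5]
opening: 0.0425
grip_force: 52.5
```

Emit:
{"name": "servo_tool", "arguments": {"increments": [[[3.8,-0.4,-4,0,0],[3.8,-0.8,-8,0,0],[3.8,-1.2,-12,0,0],[3.8,-1.6,-16,0,0],[3.8,-2,-20,0,0]]]}}

```text
t: 26.7
tool_pos: [0.4743, 0.1047, 0.302]
tool_rot: [-3.14, 0.039, -0.008]
contact_force: [0.4, 0.4, -2.3]
opening: 0.0423
grip_force: 52.5
```

Emit:
{"name": "servo_tool", "arguments": {"increments": [[[3.8,-0.2,-4,0,0],[3.8,-0.4,-8,0,0],[3.8,-0.5,-12,0,0],[3.8,-0.5,-15,0,0],[3.8,-0.5,-15,0,0]]]}}

```text
t: 27.2
tool_pos: [0.4727, 0.2564, 0.3015]
tool_rot: [-3.138, 0.032, -0.004]
contact_force: [1.9, -0.3, -3.1]
opening: 0.0427
grip_force: 52.8
```

Emit:
{"name": "servo_tool", "arguments": {"increments": [[[3.8,0,0,0,0],[3.8,0,0,0,0]]]}}

```text
t: 27.4
tool_pos: [0.4731, 0.2523, 0.3007]
tool_rot: [-3.141, 0.041, -0.003]
contact_force: [0.0, 0.1, -3.6]
opening: 0.0426
grip_force: 52.8
```

```bash
cat >> h.py <<'E'
def edges(s,rows,k0,k1,mid):
    "pump edges per row in R-B (body ~15, wood ~30+)"
    a=cv2.GaussianBlur(s["img"].astype(np.float32),(1,3),0);d=a[...,0]-a[...,2];out=[]
    for r in rows:
        L=d[r,k0:mid+1][::-1];Q=d[r,mid:k1]
        def cross(x):
            for i in range(3,len(x)-1):
                if x[i]>=22: return i-(x[i]-22)/(x[i]-x[i-1])
            return np.nan
        out.append((r,mid-cross(L),mid+cross(Q)))
    return np.array(out)
E
python3 - <<'E'
from station import ctrl;from h import *
o,c,t,s=look(ctrl,"d9");P=o["tool_pos"];print(P,o["tool_rot"],o["contact_force"],todo(o,(.4675,.294,.30)))
print(tilt(c)[1:]);v=proj(s,[P,P-[0,0,.05],P-[0,0,.1],P-[0,0,.128]]);print(v.round(1))
m=int(v[1,0])
E_=edges(s,range(int(v[0,1])+8,int(v[3,1])+3,1),m-30,m+30,m)
for r,a,b in E_: print(int(r),round(a,1),round(b,1),"c",round((a+b)/2,1),"w",round(b-a,1))
for q in(pickle.load(open("d8.pkl","rb")),):
    v=proj(q[3],[q[0]["tool_pos"]-[0,0,.05]]);E_=edges(q[3],range(194,216,2),140,205,int(v[0,0]))
    for r,a,b in E_: print("old",int(r),round(a,1),round(b,1),"c",round((a+b)/2,1))
E
```

```text
[0.47313807 0.25226653 0.3006986 ] [-3.14054065e+00  4.05961653e-02 -2.64016169e-03] [ 0.02648026  0.05314602 -3.58064862] [-0.67161302 -4.15732185  0.07210601]
(array([259.54330709, 292.89538808]), [17, 53, 36, 31, 889])
[[173.3 182.4]
 [176.9 197.1]
 [180.2 210.8]
 [182.  218. ]]
190 163.4 183.8 c 173.6 w 20.4
191 163.7 184.4 c 174.1 w 20.6
192 163.9 184.9 c 174.4 w 21.1
193 164.3 185.4 c 174.9 w 21.1
194 164.6 185.8 c 175.2 w 21.2
195 164.7 186.0 c 175.4 w 21.2
196 164.9 186.1 c 175.5 w 21.2
197 165.1 186.3 c 175.7 w 21.3
198 165.3 186.5 c 175.9 w 21.2
199 165.6 186.7 c 176.2 w 21.1
200 166.0 186.9 c 176.4 w 20.9
201 166.5 187.1 c 176.8 w 20.6
202 166.9 187.3 c 177.1 w 20.4
203 167.2 187.5 c 177.4 w 20.3
204 167.4 187.8 c 177.6 w 20.4
205 167.6 188.0 c 177.8 w 20.3
206 167.9 188.1 c 178.0 w 20.2
207 168.1 188.4 c 178.2 w 20.2
208 168.4 188.6 c 178.5 w 20.2
209 168.7 188.7 c 178.7 w 20.0
210 168.8 188.6 c 178.7 w 19.8
211 168.9 188.5 c 178.7 w 19.6
212 169.1 188.2 c 178.7 w 19.1
213 169.6 187.8 c 178.7 w 18.1
214 170.2 187.5 c 178.9 w 17.3
215 170.9 187.4 c 179.2 w 16.5
216 171.8 187.4 c 179.6 w 15.5
217 172.9 187.2 c 180.0 w 14.3
218 173.4 186.8 c 180.1 w 13.3
219 173.7 186.3 c 180.0 w 12.6
220 174.3 185.6 c 179.9 w 11.3
old 194 162.1 182.9 c 172.5
old 196 162.0 183.3 c 172.7
old 198 162.4 183.6 c 173.0
old 200 162.7 183.8 c 173.2
old 202 163.4 184.1 c 173.8
old 204 164.1 184.5 c 174.3
old 206 164.6 184.8 c 174.7
old 208 165.0 185.3 c 175.1
old 210 165.5 185.4 c 175.5
old 212 166.0 185.1 c 175.5
old 214 166.5 184.5 c 175.5
```

```bash
python3 - <<'E'
from h import *
np.set_printoptions(linewidth=250)
o,c,t,s=pickle.load(open("d9.pkl","rb"));g=c["img"].astype(int)
for k in(250,259,268):
    print(k,[(r,int(g[r,k].mean())) for r in range(120,285,2)])
M=np.array(c["mount"])
def px(p):
    q=np.linalg.inv(M)@np.r_[p,1];return [q[0]/q[2]*c["fx"]+c["cx"],q[1]/q[2]*c["fy"]+c["cy"]]
for n,x,z in(("spot",0,-.045),("body bottom +x",.0235,.104),("nozzle end +x",.0175,.128),("nozzle end +x lean-.05",.0175+.0085,.128)):
    print(n,np.round(px([x,.002,z]),1))
for r in range(160,240,6): print(r,g[r,215:305:3].mean(1).astype(int))
E
```

```text
250 [(120, 238), (122, 238), (124, 238), (126, 238), (128, 238), (130, 238), (132, 238), (134, 238), (136, 238), (138, 238), (140, 238), (142, 238), (144, 238), (146, 238), (148, 237), (150, 237), (152, 237), (154, 238), (156, 238), (158, 215), (160, 175), (162, 176), (164, 178), (166, 178), (168, 180), (170, 182), (172, 183), (174, 183), (176, 137), (178, 183), (180, 183), (182, 183), (184, 184), (186, 184), (188, 184), (190, 184), (192, 185), (194, 185), (196, 186), (198, 186), (200, 187), (202, 187), (204, 187), (206, 188), (208, 189), (210, 189), (212, 189), (214, 190), (216, 190), (218, 190), (220, 192), (222, 192), (224, 195), (226, 199), (228, 204), (230, 207), (232, 210), (234, 213), (236, 216), (238, 218), (240, 230), (242, 238), (244, 239), (246, 239), (248, 239), (250, 240), (252, 239), (254, 239), (256, 239), (258, 239), (260, 239), (262, 238), (264, 238), (266, 238), (268, 238), (270, 238), (272, 238), (274, 238), (276, 238), (278, 85), (280, 119), (282, 120), (284, 120)]
259 [(120, 232), (122, 238), (124, 237), (126, 238), (128, 238), (130, 238), (132, 238), (134, 238),
[... 3076 characters left out ...]
0 193 195 197 196 197 198 198 197 195 191 187 188 179 167 161 152 151]
214 [237 237 238 127 148 161 167 173 178 182 185 187 190 193 196 197 197 198 198 198 197 196 192 188 185 179 173 140 150 149]
220 [237 237 219 141 158 166 171 175 180 184 187 190 191 194 196 197 198 197 198 198 197 197 193 189 187 182 172 168 160 160]
226 [108 108 133 151 163 168 173 178 186 190 193 197 200 203 206 206 205 205 204 204 203 201 196 191 188 184 179 166 160 156]
232 [108 122 145 161 168 175 183 190 198 202 206 208 211 213 215 216 215 214 213 212 212 210 205 199 194 188 183 174 159 172]
238 [ 23 138 156 171 179 187 195 201 208 213 216 217 219 224 229 230 227 223 221 220 219 217 213 208 203 197 192 180 166 153]
```

Wrist check: body foot's edge at row 157 and top spot at row 293 both put the axis at tool x ≈ +3 to +4 mm, so lean ≈ 0 ± 0.02. The scene picture gives −0.02. The pump is upright. Now I cross-check the lid centre with pictures taken when the arm was away.

```bash
python3 - <<'E'
from h import *
b=pickle.load(open("d7.pkl","rb"))
for n,a in(("top",b[2]),("scene",b[3])):
    hsv=cv2.cvtColor(a["img"],cv2.COLOR_RGB2HSV);m=((hsv[...,1]<25)&(hsv[...,2]>225)).astype(np.uint8)
    m=cv2.morphologyEx(m,cv2.MORPH_OPEN,np.ones((3,3)))
    u,v=proj(a,[[.4675,.294,.1]])[0]
    for cn in cv2.findContours(m,0,1)[0]:
        if cv2.pointPolygonTest(cn,(float(u),float(v)),True)>-12 and cv2.contourArea(cn)>500:
            h=cv2.convexHull(cn)[:,0];P=plane(a,h,.1);print(n,cv2.boundingRect(cn),np.round(circ(P),4))
            e=cv2.fitEllipse(h);print(e, plane(a,e[0],.1))
o=b[0]
o,c,t,s=pickle.load(open("d9.pkl","rb"));print(todo(o,(.4638,.294,.30)))
E
```

```text
scene (148, 227, 57, 46) [0.4659 0.2956 0.0698]
((176.25704956054688, 249.24166870117188), (45.02928924560547, 57.29125213623047), 71.66073608398438) [[0.46411398 0.29798522 0.1       ]]
[-1.04148886 -4.1477581   0.07148025]
```

Emit:
{"name": "servo_tool", "arguments": {"increments": [[[3.8,-0.6,-2.1,0,0],[3.8,-1.1,-4.2,0,0],[3.8,-1.1,-4.2,2,0],[3.8,-1.1,-4.2,4,0],[3.8,-1.1,-4.2,4.5,0]]]}}

```text
t: 28.05
tool_pos: [0.4618, 0.2939, 0.2519]
tool_rot: [3.139, -0.041, -0.006]
contact_force: [-0.6, -0.8, -3.4]
opening: 0.0427
grip_force: 52.9
```

Emit:
{"name": "servo_tool", "arguments": {"increments": [[[3.8,0,0,0,0],[3.8,0,0,0,0]]]}}

```text
t: 28.25
tool_pos: [0.4634, 0.2948, 0.2558]
tool_rot: [-3.141, 0.041, -0.002]
contact_force: [0.4, -0.1, -1.9]
opening: 0.0425
grip_force: 52.9
```

```bash
python3 - <<'E'
from station import ctrl;from h import *
o=ctrl.get_obs();print(o["tool_pos"],o["contact_force"],todo(o,(.463,.2947,.25)))
E
```

```text
[0.46343728 0.29475394 0.25584033] [ 0.41963073 -0.14039653 -1.87212293] [-0.04437818  0.00697627  0.58396744]
```

Emit:
{"name": "servo_tool", "arguments": {"increments": [[[3.8,0,0,0.4,0],[3.8,0,0,0.8,0],[3.8,0,0,1.2,0],[3.8,0,0,1.2,0]]]}}

```text
t: 28.65
tool_pos: [0.4625, 0.2948, 0.2418]
tool_rot: [3.141, -0.04, -0.002]
contact_force: [0.5, 0.1, -3.2]
opening: 0.0421
grip_force: 52.9
```

Emit:
{"name": "servo_tool", "arguments": {"increments": [[[3.8,0,0,0.2,0],[3.8,0,0,0.4,0],[3.8,0,0,0.4,0],[3.8,0,0,0.4,0]]]}}

```text
t: 29.05
tool_pos: [0.4629, 0.295, 0.2387]
tool_rot: [3.141, -0.039, -0.0]
contact_force: [0.6, 0.4, -3.0]
opening: 0.0427
grip_force: 52.9
```

Emit:
{"name": "servo_tool", "arguments": {"increments": [[[3.8,0,0,0.2,0],[3.8,0,0,0.3,0],[3.8,0,0,0.3,0]]]}}

```text
t: 29.35
tool_pos: [0.4627, 0.2949, 0.2354]
tool_rot: [3.141, -0.039, -0.001]
contact_force: [-0.4, 0.5, -3.2]
opening: 0.0428
grip_force: 52.9
```

Emit:
{"name": "servo_tool", "arguments": {"increments": [[[3.8,0,0,0.2,0],[3.8,0,0,0.3,0],[3.8,0,0,0.3,0]]]}}

```text
t: 29.65
tool_pos: [0.4628, 0.2949, 0.2324]
tool_rot: [3.141, -0.04, -0.001]
contact_force: [0.2, -0.4, -3.4]
opening: 0.0423
grip_force: 52.9
```

Emit:
{"name": "servo_tool", "arguments": {"increments": [[[3.8,0,0,0.2,0],[3.8,0,0,0.3,0],[3.8,0,0,0.3,0]]]}}

```text
t: 29.95
tool_pos: [0.4627, 0.2949, 0.2294]
tool_rot: [3.141, -0.04, -0.001]
contact_force: [0.5, -0.5, -2.7]
opening: 0.0429
grip_force: 52.9
```

Emit:
{"name": "servo_tool", "arguments": {"increments": [[[3.8,0,0,0.2,0],[3.8,0,0,0.2,0],[3.8,0,0,0.2,0]]]}}

```text
t: 30.25
tool_pos: [0.4628, 0.295, 0.2276]
tool_rot: [3.141, -0.04, -0.0]
contact_force: [-1.0, 0.3, -2.9]
opening: 0.0427
grip_force: 52.9
```

Emit:
{"name": "servo_tool", "arguments": {"increments": [[[3.8,0,0,0.2,0],[3.8,0,0,0.2,0],[3.8,0,0,0.2,0]]]}}

```text
t: 30.55
tool_pos: [0.463, 0.295, 0.2259]
tool_rot: [-3.141, 0.04, -0.001]
contact_force: [0.1, 0.2, -2.6]
opening: 0.0424
grip_force: 53.0
```

Emit:
{"name": "servo_tool", "arguments": {"increments": [[[3.8,0,0,0.2,0],[3.8,0,0,0.2,0],[3.8,0,0,0.2,0]]]}}

```text
t: 30.85
tool_pos: [0.463, 0.295, 0.224]
tool_rot: [-3.141, 0.039, -0.001]
contact_force: [-0.3, -0.3, -1.2]
opening: 0.0426
grip_force: 53.1
```

Emit:
{"name": "servo_tool", "arguments": {"increments": [[[3.8,0,0,0.2,0],[3.8,0,0,0.2,0],[3.8,0,0,0.2,0]]]}}

```text
t: 31.15
tool_pos: [0.463, 0.295, 0.222]
tool_rot: [-3.141, 0.04, -0.001]
contact_force: [-0.9, -0.6, 0.4]
opening: 0.0425
grip_force: 53.2
```

Spring contact began near TCP 0.2268, as predicted for the flange (stub top would have been at 0.240). I average the force and check lean and lid.

Emit:
{"name": "servo_tool", "arguments": {"increments": [[[3.8,0,0,0,0],[3.8,0,0,0,0]]]}}

```text
t: 31.35
tool_pos: [0.463, 0.295, 0.222]
tool_rot: [-3.141, 0.04, -0.001]
contact_force: [-0.4, 0.7, 0.0]
opening: 0.0425
grip_force: 53.2
```

```bash
python3 - <<'E'
from station import ctrl;from h import *
F=[];Z=[]
for i in range(8):
    ctrl.get_image("top");o=ctrl.get_obs();F.append(o["contact_force"]);Z.append(o["tool_pos"])
print(np.mean(F,0),np.std(F,0),np.mean(Z,0),o["t"],o["wrist_torque"])
o,c,t,s=look(ctrl,"d10");g=c["img"].astype(int)
print(tilt(c)[1:]);print([(r,int(g[r,259].mean())) for r in range(146,182,2)])
P=o["tool_pos"];v=proj(s,[P,P-[0,0,.05],P-[0,0,.1],P-[0,0,.12]]);print(v.round(1));m=int(v[1,0])
for r,a,b in edges(s,range(int(v[1,1])-6,int(v[2,1])+6,2),m-30,m+30,m): print(int(r),round(a,1),round(b,1),"c",round((a+b)/2,1))
b=pickle.load(open("d7.pkl","rb"))
hsv=cv2.cvtColor(s["img"],cv2.COLOR_RGB2HSV);mk=((hsv[...,1]<25)&(hsv[...,2]>225)).astype(np.uint8)
cn=max((q for q in cv2.findContours(mk,0,1)[0] if abs(cv2.boundingRect(q)[0]-150)<15 and abs(cv2.boundingRect(q)[1]-230)<25),key=cv2.contourArea,default=None)
if cn is not None: print("lid",cv2.boundingRect(cn))
g=s["img"].astype(int)
for r in range(226,252,2): print(r,g[r,160:200].mean(1).astype(int))
E
```

```text
[0.27940532 0.63735775 0.00590333] [0.30939912 0.65072151 0.34769761] [0.46293379 0.29503274 0.22181704] 31.75 [ 0.16709269 -0.07744578 -0.03271221]
(array([259.71082949, 293.22119816]), [18, 53, 35, 31, 868])
[(146, 128), (148, 120), (150, 230), (152, 223), (154, 223), (156, 191), (158, 179), (160, 179), (162, 179), (164, 180), (166, 181), (168, 181), (170, 181), (172, 183), (174, 126), (176, 181), (178, 181), (180, 183)]
[[169.  218.7]
 [172.6 231.7]
 [176.  243.7]
 [177.3 248.3]]
225 156.6 180.1 c 168.3
227 159.2 189.9 c 174.6
229 160.1 194.5 c 177.3
231 160.1 197.2 c 178.6
233 158.3 199.5 c 178.9
235 155.7 nan c nan
237 153.8 nan c nan
239 152.4 nan c nan
241 151.0 nan c nan
243 150.1 nan c nan
245 149.4 nan c nan
247 148.7 nan c nan
lid (148, 233, 35, 40)
226 [ 87 112 124 136 156 172 176 177 174 173 169 167 165 162 157 153 146 139
 133 132 163 217 231 224 206 192 180 169 163 150 142 143 147 149 148 142
 130 126 135 149]
228 [149 162 166 172 176 177 177 177 176 173 171 168 166 161 159 153 142 126
 127 134 168 235 245 245 245 245 245 245 245 244 243 237 215 176 150 138
 132 129 12
[... 1154 characters left out ...]
45 245 245
 245 245 245 245]
244 [245 245 245 245 240 208 170 171 173 175 176 176 175 173 170 168 165 161
 158 155 151 144 138 154 232 245 240 221 237 245 245 245 245 245 245 245
 245 245 245 245]
246 [245 245 244 244 243 229 183 170 172 174 176 176 175 174 170 169 166 163
 159 155 150 146 153 226 244 245 245 236 225 241 245 245 245 245 245 245
 245 245 245 245]
248 [244 244 244 244 240 219 204 195 174 173 174 174 175 173 170 169 165 163
 160 156 150 122 102 171 216 226 239 232 214 238 245 245 245 245 245 245
 245 245 245 245]
250 [244 244 244 244 240 219 231 241 232 200 173 170 171 175 172 168 162 156
 131  95  66  67 133 189 210 210 198 167 196 238 245 245 245 245 245 245
 245 245 245 245]
```

Force sits 3.0 N above the free-hanging baseline and travel since contact is 4.9 mm, so the nozzle is half in. The pump edges against the white lid show it upright within about 0.02 rad. Handing in.

```bash
python3 -c "
from station import ctrl
print(ctrl.finish_job())"
```

```text
the job is handed in; nothing more can be done
None
```

The lid is home on the jar and released. The pump is held upright over the valve with its nozzle about half in (about 3 N, about 4.9 mm). The job was handed in at about 32 s; no verdict came back, and seating over the stub was judged from contact height and force, not a final picture.

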